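# Let a rocker arm swing down in the grip and clamp it upright

### The arm

A 7-joint arm with a two-finger parallel gripper is mounted at the origin on a cart in front of the work surface, level with it; the furniture and walls round the work are solid. World frame = base frame: x ahead of the robot, y to its left, z up, the work surface at z = 0. Lengths are in m, angles in degrees, forces in N, time in s.
With the tool pointing down it reaches from about 0.425 to 0.95 m from the base axis. Payload 4.7 kg.
Tool frame: the origin (TCP) lies at the very end of the fingers, on their centre line; the grasp point (between the pads) lies 19 mm behind it; z points along the fingers, y is the line along which they close (so a half turn about z gives the same grasp; the last joint's range is limited). The gripper opens to 85 mm and grips with 20 to 120 N. Pads are 22 mm wide; open, the fingers measure 114 mm over their backs; the gripper's body (76 mm by 85 mm) begins 54 mm behind the grasp point. The pads swing forward as they close: fully open they stand 13 mm farther back than shut.
Start: joints at [-65.942, 26.849, -2.785, 87.806, 1.381, 65.374, -4.715], TCP at [0.293, 0.608, 0.231] pointing down, gripper open.
Joint ranges: [-148.3, 148.3], [-19.14, 114.17], [-79.39, 73.82], [5.75, 140.21], [-59.74, 239.74], [12.07, 113.84], [-152.46, 152.46]. Speed limits (degrees/s): [147.25, 147.25, 180, 180, 180, 180, 180].

### API

Orientations are given as a 3x3 rotation matrix whose columns are the frame's x, y, z axes.
In Python, from rig import r gives the robot as it stands.
- The arm moves only by the tool step_arm, never from a script. Its argument "plan" is a list of rows, each a list of 3 entries, a list of its own where there are three numbers: the shift along the world's x, y, z in m, then the turn, a rotation vector about the world's x, y, z in rad, then the opening in per cent of the stroke, from 0 (shut) to 100 (fully open). In form: [[[tx, ty, tz], [ax, ay, az], fingers], ...]. A call has 1 to 12 rows; each row shifts and turns the commanded pose from where the row before left it; what a row does not reach is not made up. A row lasts 1/12 s, in which the tool goes at most 41.7 mm and 7.16 degrees, less where a joint would pass 70% of its speed; a pose out of reach is approached as far as the arm can. A call is refused whole if a number of a shift passes 0.0417 or a number of a turn 0.125, either way. A call with a gripper value outside its range is refused whole. The fingers move at their own pace and stop on an object; "squeeze" is the grip in N (left out, the last holds). Time passes only in rows, so rows that do not move let the fingers close. It gives the time, the measured TCP pose, the force, the opening and the grip force at its end, in the units of the state.
- r.read_state(): the state, without advancing time (a new reading comes with each control period).
- r.read_camera(name): name is "scene" or "top"; returns the picture (384x512x3 uint8, red, green, blue); there is no depth.
- r.calibration(name): a dict with "K" (3x3 intrinsics, pixels), "R" (3x3) and "t" (3): a world point X has camera coordinates R X + t. Camera axes: x right, y down, z forward; pixel columns grow to the right and rows downward; lengths in m; the calibration is good to about 2 mm. A picture is of the moment at which its call begins. calibration takes no time and is no camera call.
- r.close_job(): hands the job in; it is judged then, once.
The state is a dict: "clock": time; "joint_pos": joint angles; "qvel": joint speeds; "joint_torque": joint torques, N m; "ee_pos": TCP position; "ee_rot": TCP orientation; "contact_force": force on the tool from outside, world axes, zero at the start; "moment": the same for the moment, N m; "finger_gap": finger opening in m; "gripper_force": force on a finger pad.
Only numpy, scipy, OpenCV 4.12 (cv2) and the standard library are available. Lean on these libraries where they do the work, as an engineer would, in place of code of your own. Each camera call takes 0.05 s, during which the arm holds its last target. There are 200 camera calls.

### The job

Flip the cam clamp's lever open, then pick up the rocker arm by the round bosses at its plain end and lift it clear of the bench still level; loosen the grip so that its heavy T foot swings straight down, and tighten again. Set it gently, foot down and upright, on the clamp's base between the fence and the cam without dropping it, let go, and flip the lever fully closed so that the cam holds the foot against the fence. Leave the other things on the bench where they are.

Things in the scene. Friction and masses are not known exactly. Their poses are not given: they have to be found in the camera images.
- cam_clamp: Steel cam clamp fixed to the bench; base plate 116 x 96 mm, 12 mm thick. Origin on the bench; x from cam to fence, y along the fence, z up. Upright fence 72 mm wide, top at z 62 mm, flat face at x = +20 mm looking to -x. At y = +-28 mm two cheeks stand 17 mm out of that face, tops at z 52 mm.
- clamp_seat (a point): Where the middle of the rocker arm's foot stands when clamped: on the upper face of the base plate (12 mm above the bench), 10 mm in front of the fence's face and midway between the cheeks; axes as the clamp's.
- lever_pivot (a point): Point on the lever's upright axis, 50 mm above the bench, 36.6 mm from clamp_seat along the clamp's -x; axes as the clamp's. The cam on it is a steel disc of 34 mm diameter, 10 mm off-centre, 24 to 44 mm above the bench. Gap from cam to fence: 20 mm with the lever closed, 30 mm at 1.6 rad, 33 mm at 1.9 rad.
- cam_lever (a joint): Angle of the cam lever, rad: 0 closed (lever along the clamp's -y), growing as it opens, clockwise seen from above, to a stop at 1.95 (lever about along the clamp's -x). Light friction (under 1.5 N at the handle); it stays where it is left.
- lever_handle (a point): The lever's upright black round handle, 14 mm diameter, 100 mm from the lever's axis; this point is on its centre line 79 mm above the bench; the handle spans 53 to 99 mm above the bench, the flat lever bar below it 44 to 53 mm. Axes turn with the lever (y from handle to pivot).
- rocker_boss (a point): Boss centre at the plain round end of the loose T-shaped aluminium rocker arm (0.17 kg, 156 mm long, 20 mm thick), 10 mm above the bench as it lies flat. x: along the bar to the foot; y: boss axis; z: up as it lies. Bosses 13 mm in diameter, 20 mm across their flat faces; bar 14 mm wide. 30 N of grip holds it level; at 6 to 10 N it swings down in 1 s, to 0 to 20 degrees short of plumb; under 5 N it may slip out.
- rocker_foot (a point): Centre of the rocker arm's foot face, 146 mm from the boss centre along x (same axes). The foot is a block 46 mm wide along y, 20 mm thick along z and 36 mm long along x; most of the weight is in it. The part is symmetric back to front.
- rocker: The whole rocker arm (see rocker_boss): origin at its underside as it lies, 65 mm from the boss centre along x; same axes.
- bearing_ring: A plain steel bearing ring, 54x54x18 mm, near the work: a bystander to be left alone (origin at its underside).
- er_collet_3: A plain steel collet, 29x29x34 mm, near the work: a bystander to be left alone (origin at its underside).
- t_wrench_3: A plain steel T-handle wrench, 64x182x14 mm, near the work: a bystander to be left alone (origin at its underside).
- v_block_a: A plain steel V-block, 50x52x45 mm, near the work: a bystander to be left alone (origin at its underside).
- hex_bolt_2: A plain steel hex bolt, 17x19x44 mm, near the work: a bystander to be left alone (origin at its underside).
Mind the look-alikes: they are no part of the job. What is shaped like the rocker but green is not meant.

How it is judged:
By the outcome, as a careful person would: the job done as asked, in the order asked, and still so for the second after the job is handed in, with the robot touching nothing.
It also fails if it takes over 72 s, if anything falls off the work surface, if the arm or the gripper's body presses on something with over 40 N, if the wrist force passes 120 N, or if a joint passes its speed limit or range.

## Working session

There is one attempt and no reset: what is moved stays moved. The work goes in short steps, Python scripts to look and compute and a tool call to move; the robot and the scene stay as the last step left them, time stands still between calls to the robot, and variables do not carry over. Pictures are saved under pics/ and viewed, at most 10 in all, crops included, and the job is handed in when it is done.

Besides the shell and the picture viewer there is one more tool, called as a command line: name --argument value ..., lists and objects as JSON in quotes. step_arm: Moves the arm, as the interface text tells. Its arguments: {"type":"object","properties":{"plan":{"type":"array"},"squeeze":{"type":"number"}},"required":["plan"]}

```bash
mkdir -p pics; ls
cat > h.py <<'E'
import numpy as np, cv2
from rig import r
def shot(cam,name):
    im=r.read_camera(cam); cv2.imwrite(f'pics/{name}.png',im[:,:,::-1]); return im
def ray(cam,u,v):
    c=r.calibration(cam); K,R,t=map(np.array,(c['K'],c['R'],c['t']))
    return -R.T@t, R.T@np.linalg.inv(K)@np.array([u,v,1.])
def onz(cam,u,v,z):
    o,d=ray(cam,u,v); return o+d*(z-o[2])/d[2]
def proj(cam,X):
    c=r.calibration(cam); p=np.array(c['K'])@(np.array(c['R'])@np.array(X)+np.array(c['t'])); return p[:2]/p[2]
E
python3 - <<'E'
from h import *
np.set_printoptions(precision=3,suppress=True)
for c in('scene','top'):
    im=shot(c,c+'0'); cv2.imwrite(f'pics/{c}0b.png',cv2.resize(im[:,:,::-1],(800,600),interpolation=cv2.INTER_CUBIC))
    print(c,ray(c,256,192),r.calibration(c)['K'][0])
s=r.read_state(); print(s)
E
```

```text
pics
scene (array([ 0.052, -0.408,  0.638]), array([ 0.498,  0.674, -0.546])) [360.121   0.    255.777]
top (array([0.362, 0.303, 1.27 ]), array([ 0.137, -0.002, -0.991])) [371.31   0.   254.5 ]
{'clock': 0.1, 'joint_pos': array([-65.942,  26.893,  -2.783,  87.868,   1.382,  65.373,  -4.715]), 'qvel': array([ 0.031, -0.137, -0.091, -0.218,  0.012, -0.036, -0.027]), 'joint_torque': array([  0.001, -51.152,  -0.047, -23.839,   0.011,   0.004,  -0.   ]), 'ee_pos': array([0.293, 0.608, 0.23 ]), 'ee_rot': array([[-0.901,  0.434, -0.001],
       [ 0.434,  0.901, -0.002],
       [-0.   , -0.002, -1.   ]]), 'contact_force': array([-0.32 , -0.546, -0.292]), 'moment': array([ 0.026, -0.03 ,  0.025]), 'gripper_force': 0.0, 'finger_gap': 0.08558810671438533}
```

View pics/top0b.png

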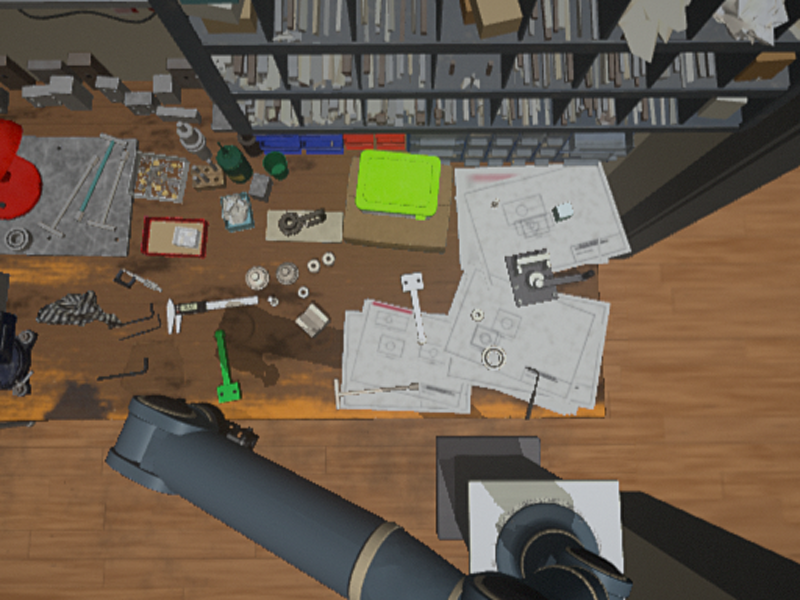

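View pics/scene0b.png

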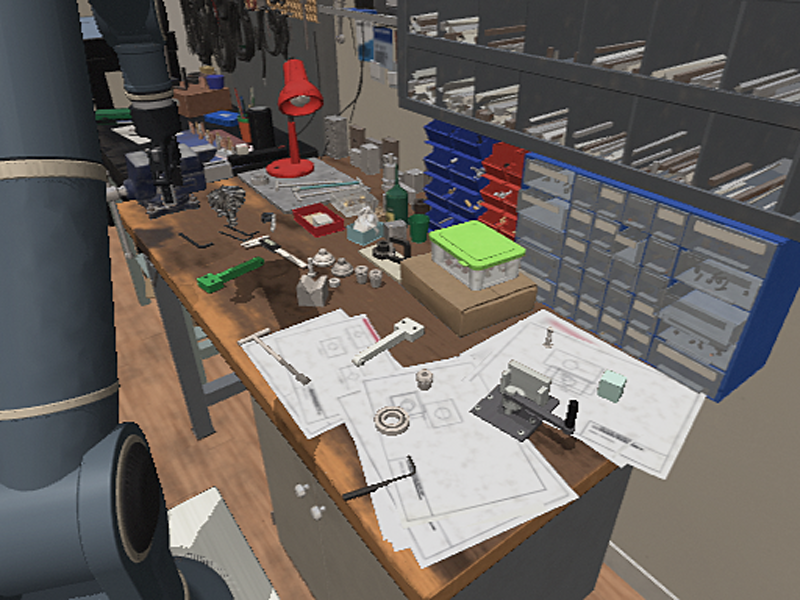

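The top view (800x600 version) shows these rocker candidates:
- An aluminium T: foot at (412,283), plain end at (422,340).
- A green T at (228,370), the decoy.
- A pale T-handle wrench at (380,390) and a dark hex key at (533,390), neither of which is the rocker.

I choose the aluminium one. The clamp is at (540,278) with its lever pointing right, which is closed. Next is a close crop to check.

Run:
```python
from h import *
a=cv2.imread('pics/top0.png')[150:250,210:390]; b=cv2.imread('pics/scene0.png')[195:290,220:390]
a=cv2.resize(a,None,fx=4,fy=4,interpolation=cv2.INTER_CUBIC)
b=cv2.resize(b,None,fx=4,fy=4,interpolation=cv2.INTER_CUBIC)
cv2.imwrite('pics/c1.png',a);cv2.imwrite('pics/c2.png',b)
```

```text
(no output)
```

View pics/c1.png

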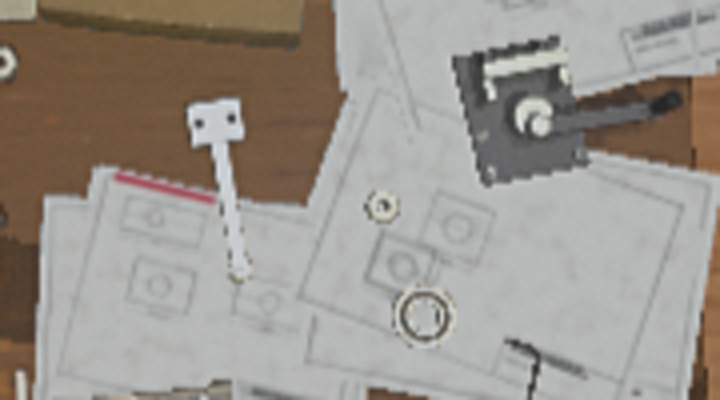

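View pics/c2.png

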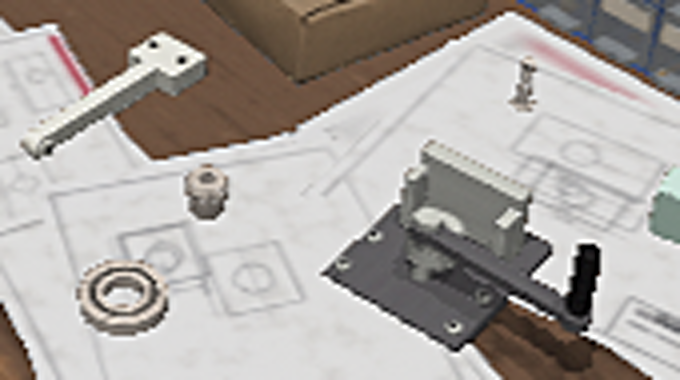

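The crops confirm the aluminium T with foot at c1 (216,122) and round end at (240,270). The clamp fence's top edge runs c1 (484,64) to (564,50), with the handle at (672,100). The collet at (382,206) and ring at (424,316) lie between the rocker and the clamp.

```bash
cat >> h.py <<'E'
def tri(a,b):
    (o1,d1),(o2,d2)=ray('top',*a),ray('scene',*b); d1/=np.linalg.norm(d1); d2/=np.linalg.norm(d2)
    s=np.linalg.lstsq(np.c_[d1,-d2],o2-o1,rcond=None)[0]; p,q=o1+s[0]*d1,o2+s[1]*d2
    return (p+q)/2, np.linalg.norm(p-q)
T=lambda x,y:((x+.5)/4-.5+210,(y+.5)/4-.5+150)
S=lambda x,y:((x+.5)/4-.5+220,(y+.5)/4-.5+195)
E
python3 - <<'E'
from h import *
np.set_printoptions(precision=4,suppress=True)
print('rocker, z=.02 top')
for n,p in dict(f1=(188,104),f2=(242,98),f3=(246,143),f4=(193,148),bossend=(241,278),boss=(239,270)).items(): print(n,onz('top',*T(*p),.02))
for n,p in dict(f_back=(165,33),f_r=(207,67),f_front=(178,95),f_l=(132,63),end=(25,147)).items(): print('S',n,onz('scene',*S(*p),.02))
print('clamp base z=.012')
for n,p in dict(a=(454,57),b=(490,186),c=(588,155)).items(): print(n,onz('top',*T(*p),.012))
for n,p in dict(left=(322,272),front=(460,349),).items(): print('S',n,onz('scene',*S(*p),.012))
print('fence top'); 
for n,p in dict(l=(484,64),r=(566,50)).items(): print(n,onz('top',*T(*p),.062))
for n,p in dict(l=(428,143),r=(531,187),lf=(424,152),rf=(528,200)).items(): print('S',n,onz('scene',*S(*p),.062))
print('handle',tri(T(672,99),S(590,246)),onz('top',*T(672,99),.099),onz('scene',*S(590,247),.099))
for n,p in dict(hub=(540,125)).items(): print(n,onz('top',*T(*p),.06))
for n,p in dict(ring=(424,316),collet=(382,206)).items(): print(n,onz('top',*T(*p),.02))
im=cv2.imread('pics/scene0.png').max(2)[240:285,350:375]; print(im[10:40,8:24])
E
```

```text
rocker, z=.02 top
f1 [0.591  0.2986 0.02  ]
f2 [0.596  0.2524 0.02  ]
f3 [0.5571 0.2493 0.02  ]
f4 [0.553  0.2945 0.02  ]
bossend [0.4422 0.2548 0.02  ]
boss [0.4489 0.2564 0.02  ]
S f_back [0.591  0.2977 0.02  ]
S f_r [0.589  0.2449 0.02  ]
S f_front [0.5518 0.2312 0.02  ]
S f_l [0.5487 0.2818 0.02  ]
S end [0.4346 0.248  0.02  ]
clamp base z=.012
a [0.6327 0.0685 0.012 ]
b [0.5202 0.0412 0.012 ]
c [ 0.5466 -0.0436  0.012 ]
S left [0.5193 0.0458 0.012 ]
S front [ 0.5402 -0.0478  0.012 ]
fence top
l [0.6159 0.0531 0.062 ]
r [ 0.6274 -0.0153  0.062 ]
S l [0.6124 0.0537 0.062 ]
S r [ 0.6313 -0.013   0.062 ]
S lf [0.604 0.049 0.062]
S rf [ 0.6208 -0.0198  0.062 ]
handle (array([ 0.5797, -0.0894,  0.1   ]), np.float64(0.002681491753784785)) [ 0.5788 -0.0888  0.099 ] [ 0.5815 -0.0898  0.099 ]
hub [0.5647 0.0082 0.06  ]
ring [0.4097 0.1018 0.02  ]
collet [0.5026 0.1348 0.02  ]
[[221 219 209 194 184 199 203 192 180 197 219 223 218 204 176 177]
 [222 222 222 221 212 212 215 215 209 198 182 188 212 207 189 188]
 [221 221 222 222 220 220 212 208 215 216 211 202 186 176 198 219]
 [222 221 221 2
[... 1094 characters left out ...]
   0 220 231 222 219 221 219]
 [ 91  82  85  39   3  15  15  12   5   0 217 230 220 219 217 215]
 [ 92  89  94  43   5  19  16  19   3   2 214 228 219 219 218 216]
 [ 65  92  93  60  22  14  20  12   1  52 214 227 220 219 219 214]
 [ 40  49  65  89  53  12   8   6  15  74 217 228 221 221 218 208]
 [158  45  41  79 109  95  58  51  96  73 213 229 224 220 214 186]
 [110  82  50  47  54  75  93  90  80  36 205 229 223 218 197 178]
 [109 115  73  55  54  58  57  52  34 192 228 226 221 211 176 189]
 [112 114  96  69  57  58  55  42  12 195 198 185 202 184 184 211]
 [104 112 116 118 105  87  55 198 255 250 231 217 192 173 202 221]
 [ 59 106 117 114 117 119  75  51  32 177 243 241 230 218 190 179]]
```

```bash
python3 - <<'E'
from h import *
np.set_printoptions(precision=4,suppress=True)
im=cv2.imread('pics/top0.png'); x0,y0=318,155; c=im[y0:y0+48,x0:x0+45]
# left edge: per row first dark px (subpixel), bottom edge: per col last dark px
g=im.max(2).astype(float)
def sub(a,th):  # first crossing from bright to dark
    for i in range(len(a)-1):
        if a[i]>=th>a[i+1]: return i+(a[i]-th)/(a[i]-a[i+1])
L=[];B=[]
for v in range(168,194):
    s=sub(g[v,316:345],130)
    if s: L.append(onz('top',316+s,v,.012)[:2])
for u in range(336,355):
    s=sub(g[205:180:-1,u],130)
    if s: B.append(onz('top',u,205-s,.012)[:2])
def line(P):
    vx,vy,x,y=cv2.fitLine(np.float32(P),cv2.DIST_HUBER,0,.001,.001).ravel(); return np.array([vx,vy]),np.array([x,y])
(dl,pl),(db,pb)=line(L),line(B); print(len(L),len(B))
print('left edge ang',np.degrees(np.arctan(dl[1]/dl[0])),'bottom ang',np.degrees(np.arctan(-db[0]/db[1])))
s=np.linalg.solve(np.c_[dl,-db],pb-pl); print('corner',pl+dl*s[0])
# fence top: bright rows; front lip lower edge & upper edge
F=[]
for u in range(333,350):
    col=g[155:176,u]; i=np.where(col>195)[0]; print(u,col.astype(int)[3:])
E
python3 - <<'E'
from h import *
im=cv2.imread('pics/top0.png')[158:204,318:386]
cv2.imwrite('pics/c3.png',cv2.resize(im,None,fx=11,fy=11,interpolation=cv2.INTER_NEAREST))
E
```

```text
26 19
left edge ang 11.589961 bottom ang 11.910044
corner [0.5197 0.0479]
333 [184 184 188 169  79  69  80 143 205 207 190 115  98 145 184 211 190  98]
334 [186 187 191 174  96  74 119 196 207 207 186  87  78  90 105 110 111  99]
335 [187 187 188 176  95  73 125 206 208 207 187  86  81  89 102 101 102 103]
336 [185 185 189 169  83  68 119 204 207 205 182  93  86  97 106 106  99  81]
337 [183 183 163  90  69  77 131 204 207 195 145  87  90  93 102  97  78  76]
338 [181 180 162  78  68  89 149 202 206 189 115  86  91 104 100  79  73  71]
339 [184 184 168  94  74 119 196 206 205 186  87  84  91 104  98  76  74  96]
340 [187 186 168  96  72 122 203 208 208 186  86  81  89 102  96  75  94 158]
341 [185 185 165  79  66 122 202 207 206 179  92  85  95 104  95  77 125 204]
342 [186 167  87  68  67 125 201 207 195 144  87  85  94 104 103 105 147 209]
343 [187 167  73  46  68 139 199 205 190 117  84  88  94 101 100 108 150 205]
344 [187 169  83  54 109 192 205 206 187  86  81  93 103 105 101 104 145 206]
345 [186 173 110  98 125 199 203 206 186  86  83  84  94 102 102 102 136 205]
346 [186 169  99  78 119 198 202 204 180  95  86  90  91  90  88  91 113 165]
347 [166  94  94  93 129 197 204 194 142  81  66  69  68  69  74  90  98 114]
348 [163  85  91 106 151 197 203 191 107  62  62  64  65  68  75  92 100  94]
349 [163 102 102 132 188 197 204 184  83  75  83  78  66  71  82  97 101  98]
```

View pics/c3.png

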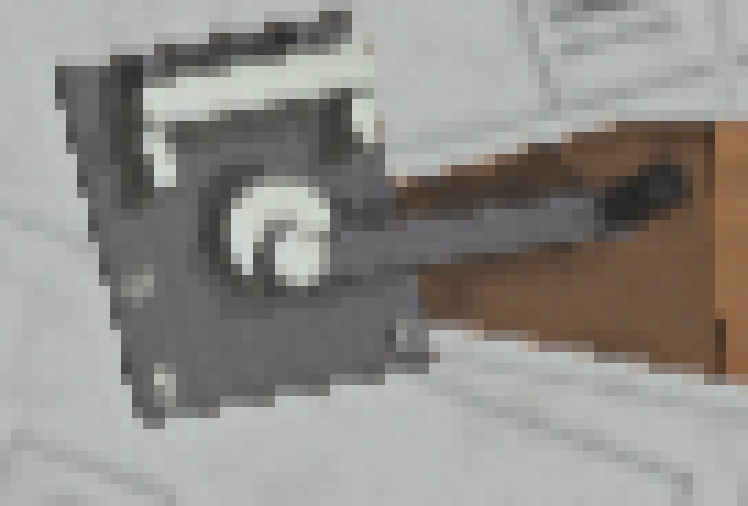

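The c3 crop shows the closed lever, the pivot cap at c3 (300,258), the fence top from (147,100) to (373,60), and the handle top at (668,182).

Run:
```python
from h import *
np.set_printoptions(precision=4,suppress=True)
for a in(11.3,11.8):
    a=np.radians(a); ex=np.array([np.cos(a),np.sin(a),0]); ey=np.array([-np.sin(a),np.cos(a),0])
    P=onz('top',341.4,166.9,.062); seat=P-.01*ex; piv=seat-.0366*ex; h=piv-.1*ey
    print('fence',P,'seat',seat,'pivot',piv,'handle0',h, 'corner',P-.078*ex+.048*ey)
    for t in(1.6,1.9):
        d=-np.cos(t)*ey-np.sin(t)*ex; print(t,piv+.1*d)
print('cap',onz('top',344.8,180.7,.058)); print('handle',onz('top',318+668/11-.5,158+182/11-.5,.099))
S0=lambda p:S(*p)
print('scene fence front mid check', proj('scene',P-[0,0,0]), S(476,176))
```

```text
fence [0.6114 0.0176 0.062 ] seat [0.6016 0.0156 0.062 ] pivot [0.5657 0.0084 0.062 ] handle0 [ 0.5853 -0.0896  0.062 ] corner [0.5255 0.0493 0.062 ]
1.6 [ 0.4671 -0.0083  0.062 ]
1.9 [0.4666 0.0216 0.062 ]
fence [0.6114 0.0176 0.062 ] seat [0.6016 0.0155 0.062 ] pivot [0.5658 0.008  0.062 ] handle0 [ 0.5863 -0.0899  0.062 ] corner [0.5253 0.0486 0.062 ]
1.6 [ 0.4674 -0.0096  0.062 ]
1.9 [0.4666 0.0203 0.062 ]
cap [0.5657 0.0071 0.058 ]
handle [ 0.5799 -0.0907  0.099 ]
scene fence front mid check [337.1657 238.0238] (338.625, 238.625)
```

step_arm --plan '[[[0.007,-0.017,0],[0,0,-0.03],50],[[0.0145,-0.035,0],[0,0,-0.05],50],[[0.0145,-0.035,0],[0,0,-0.05],50],[[0.0145,-0.035,0],[0,0,-0.05],50],[[0.0145,-0.035,0],[0,0,-0.05],50],[[0.0145,-0.035,0],[0,0,-0.05],50],[[0.0145,-0.035,0],[0,0,-0.05],50],[[0.0145,-0.035,0],[0,0,-0.05],50],[[0.0145,-0.035,0],[0,0,-0.05],50],[[0.0145,-0.035,0],[0,0,-0.05],50],[[0.0145,-0.035,0],[0,0,-0.05],50],[[0.0145,-0.035,0],[0,0,-0.05],50]]'

```text
clock: 1.1
ee_pos: [0.4594, 0.2043, 0.2312]
ee_rot: [[-0.514, 0.858, -0.0], [0.858, 0.514, 0.0], [0.0, -0.0, -1.0]]
contact_force: [0.5, 0.3, -0.7]
finger_gap: 0.0428
gripper_force: 0.0
```

step_arm --plan '[[[0.0136,-0.0329,0],[0,0,-0.0377],50],[[0.0136,-0.0329,0],[0,0,-0.0377],50],[[0.0136,-0.0329,0],[0,0,-0.0377],50],[[0.0136,-0.0329,0],[0,0,-0.0377],50],[[0.0136,-0.0329,0],[0,0,-0.0377],50],[[0.0136,-0.0329,0],[0,0,-0.0377],50],[[0.0136,-0.0329,0],[0,0,-0.0377],50],[[0.0136,-0.0329,0],[0,0,-0.0377],50],[[0.0136,-0.0329,0],[0,0,-0.0377],50],[[0,0,-0.02],[0,0,0],50],[[0,0,-0.03],[0,0,0],50],[[0,0,0],[0,0,0],50]]'

```text
clock: 2.1
ee_pos: [0.578, -0.0898, 0.1761]
ee_rot: [[-0.2, 0.98, -0.01], [0.98, 0.2, 0.001], [0.003, -0.01, -1.0]]
contact_force: [-1.6, 1.3, -1.7]
finger_gap: 0.0426
gripper_force: 0.0
```

Run:
```python
from h import *
im=shot('scene','s1'); s=r.read_state(); print(s['ee_pos'],s['joint_pos'])
cv2.imwrite('pics/s1c.png',cv2.resize(im[180:300,300:420,::-1],None,fx=4.5,fy=4.5,interpolation=cv2.INTER_CUBIC))
```

```text
[ 0.579351   -0.08944911  0.1784902 ] [-14.07801391  22.76223049  24.53568761 104.48177254 -11.19499727
  55.56313597  26.80240004]
```

View pics/s1c.png

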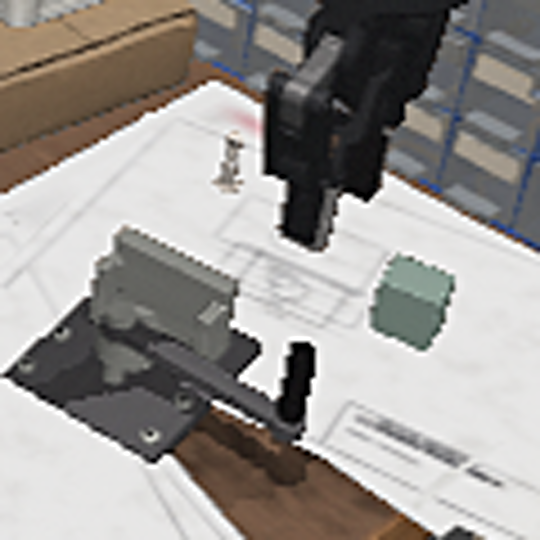

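The crop shows the fingers directly above the handle (crop (298,345)), straddling along the clamp x, so I descend.

step_arm --plan '[[[0,0,-0.02],[0,0,0],50],[[0,0,-0.02],[0,0,0],50],[[0,0,-0.02],[0,0,0],50],[[0,0,-0.02],[0,0,0],50],[[0,0,-0.02],[0,0,0],50],[[0,0,-0.016],[0,0,0],50],[[0,0,0],[0,0,0],40],[[0,0,0],[0,0,0],28],[[0,0,0],[0,0,0],28],[[0,0,0],[0,0,0],28]]' --squeeze 20

```text
clock: 2.98
ee_pos: [0.5831, -0.0899, 0.0672]
ee_rot: [[-0.202, 0.979, 0.003], [0.979, 0.202, -0.0], [-0.001, 0.003, -1.0]]
contact_force: [-0.6, 0.6, 0.4]
finger_gap: 0.0238
gripper_force: 0.0
```

Run:
```python
import numpy as np
p=np.array([.5657,.008]); R=.1
t=np.linspace(0,2.0,19); a=np.radians(-78.8)-t
P=p+R*np.c_[np.cos(a),np.sin(a)]; print(P[0],P[-1]); print(np.diff(P,axis=0).round(4).tolist(), 2.0/18)
```

```text
[ 0.58512344 -0.09009552] [0.468419   0.03116046]
[[-0.011, -0.0015], [-0.0111, -0.0003], [-0.0111, 0.0009], [-0.0109, 0.0021], [-0.0106, 0.0033], [-0.0102, 0.0045], [-0.0096, 0.0056], [-0.0089, 0.0066], [-0.0081, 0.0076], [-0.0072, 0.0084], [-0.0063, 0.0092], [-0.0052, 0.0098], [-0.0041, 0.0103], [-0.0029, 0.0107], [-0.0017, 0.011], [-0.0005, 0.0111], [0.0007, 0.0111], [0.002, 0.0109]] 0.1111111111111111
```

step_arm --plan '[[[-0.009,-0.001,0],[0,0,-0.111],28],[[-0.011,0,0],[0,0,-0.111],28],[[-0.011,0.001,0],[0,0,-0.111],28],[[-0.011,0.002,0],[0,0,-0.111],28],[[-0.0106,0.0033,0],[0,0,-0.111],28],[[-0.0102,0.0045,0],[0,0,-0.111],28],[[-0.0096,0.0056,0],[0,0,-0.111],28],[[-0.0089,0.0066,0],[0,0,-0.111],28],[[-0.0081,0.0076,0],[0,0,-0.111],28]]'

```text
clock: 3.73
ee_pos: [0.4933, -0.0607, 0.0669]
ee_rot: [[0.719, 0.695, 0.004], [0.695, -0.719, -0.0], [0.003, 0.003, -1.0]]
contact_force: [1.5, -0.5, -0.1]
finger_gap: 0.024
gripper_force: 0.6
```

step_arm --plan '[[[-0.0072,0.0084,0],[0,0,-0.111],28],[[-0.0063,0.0092,0],[0,0,-0.111],28],[[-0.0052,0.0098,0],[0,0,-0.111],28],[[-0.0041,0.0103,0],[0,0,-0.111],28],[[-0.003,0.0107,0],[0,0,-0.111],28],[[-0.0017,0.011,0],[0,0,-0.111],28],[[-0.0005,0.0111,0],[0,0,-0.111],28],[[0.0007,0.0111,0],[0,0,-0.111],28],[[0.001,0.006,0],[0,0,-0.05],28],[[0,0,0],[0,0,0],28]]'

```text
clock: 4.57
ee_pos: [0.4671, 0.0291, 0.0661]
ee_rot: [[0.987, -0.16, 0.002], [-0.16, -0.987, 0.001], [0.002, -0.001, -1.0]]
contact_force: [0.1, -0.9, -0.0]
finger_gap: 0.0237
gripper_force: 0.0
```

step_arm --plan '[[[0,0,0],[0,0,0],45],[[0,0,0.01],[0,0,0],45],[[0,0,0.03],[0,0,0],60],[[0,0,0.035],[0,0,0.03],60],[[0,0.01,0.035],[0,0,0.04],60],[[0,0.02,0.025],[0,0,0.05],60],[[-0.003,0.03,0],[0,0,0.05],60],[[-0.003,0.03,0],[0,0,0.05],60],[[-0.003,0.03,0],[0,0,0.04],60],[[-0.003,0.02,0],[0,0,0.02],60],[[0,0,0],[0,0,0],60]]'

```text
clock: 5.48
ee_pos: [0.4536, 0.1714, 0.2009]
ee_rot: [[0.992, 0.124, 0.0], [0.124, -0.992, 0.002], [0.0, -0.002, -1.0]]
contact_force: [-0.1, 0.7, -0.7]
finger_gap: 0.0514
gripper_force: 0.0
```

Run:
```python
from h import *
np.set_printoptions(precision=4,suppress=True)
t=shot('top','t2'); s=shot('scene','s2')
a=cv2.resize(t[165:225,250:300,::-1],None,fx=9,fy=9,interpolation=cv2.INTER_CUBIC)
b=cv2.resize(s[195:275,215:375,::-1],None,fx=5,fy=5,interpolation=cv2.INTER_CUBIC)
W=np.zeros((600,800,3),np.uint8); W[:540,:450]=a; 
W=np.zeros((540,800,3),np.uint8); W[:540,:450]=a; b2=cv2.resize(s[190:290,310:375,::-1],None,fx=5.3,fy=5.3); W[:530,455:455+344]=b2[:530,:344]; cv2.imwrite('pics/m2.png',W)
```

```text
(no output)
```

View pics/m2.png

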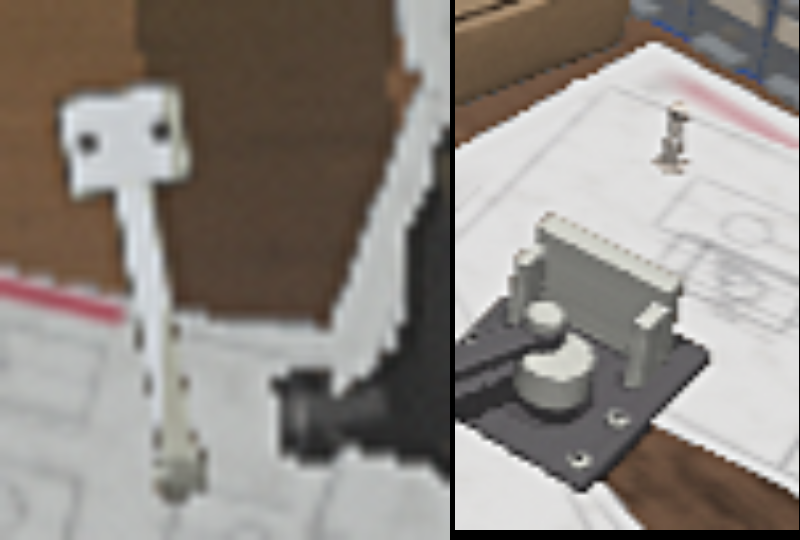

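The lever is open: the lever bar points left and slightly forward, away from the fence. In the 9x top crop the foot's far edge midpoint is at (122,94), the boss nubs are at (155,465) and (202,460), and the end is at (176,502).

Run:
```python
from h import *
np.set_printoptions(precision=4,suppress=True)
C=lambda x,y:((x+.5)/9-.5+250,(y+.5)/9-.5+165)
f=onz('top',*C(122,94),.02); b=onz('top',*C(178,463),.012); e=onz('top',*C(176,502),.01); print(f,b,e,np.linalg.norm(f-b),np.degrees(np.arctan2(f[1]-b[1],f[0]-b[0])))
for p in((65,100),(178,88),(78,192),(188,175)): print(onz('top',*C(*p),.02))
d=(f-e)[:2]/np.linalg.norm((f-e)[:2]); print(f[:2]-.146*d, e[:2]+.01*d, np.degrees(np.arctan2(d[1],d[0])))
```

```text
[0.5931 0.2764 0.02  ] [0.4533 0.2562 0.012 ] [0.4387 0.257  0.01  ] 0.14151495942342307 8.222556692989603
[0.5909 0.2981 0.02  ]
[0.5953 0.2551 0.02  ]
[0.5555 0.2933 0.02  ]
[0.5618 0.2516 0.02  ]
[0.4483 0.2582] [0.4487 0.2582] 7.156722665092415
```

step_arm --plan '[[[-0.0015,0.029,0],[0,0,0],50],[[-0.0015,0.029,0],[0,0,0],50],[[-0.0015,0.028,-0.01],[0,0,0],50],[[0,0,-0.03],[0,0,0],50],[[0,0,-0.04],[0,0,0],50],[[0,0,-0.04],[0,0,0],50],[[0,0,-0.03],[0,0,0],50],[[0,0,0],[0,0,0],50],[[0,0,0],[0,0,0],50]]'

```text
clock: 6.33
ee_pos: [0.45, 0.251, 0.0505]
ee_rot: [[0.994, 0.113, -0.001], [0.113, -0.994, -0.002], [-0.001, 0.002, -1.0]]
contact_force: [-0.7, 0.0, 1.0]
finger_gap: 0.0427
gripper_force: 0.0
```

Run:
```python
from h import *
s=shot('scene','s3'); print(r.read_state()['ee_pos'])
cv2.imwrite('pics/s3c.png',cv2.resize(s[170:260,200:290,::-1],None,fx=6,fy=6,interpolation=cv2.INTER_CUBIC))
```

```text
[0.45114079 0.25190396 0.05180227]
```

View pics/s3c.png

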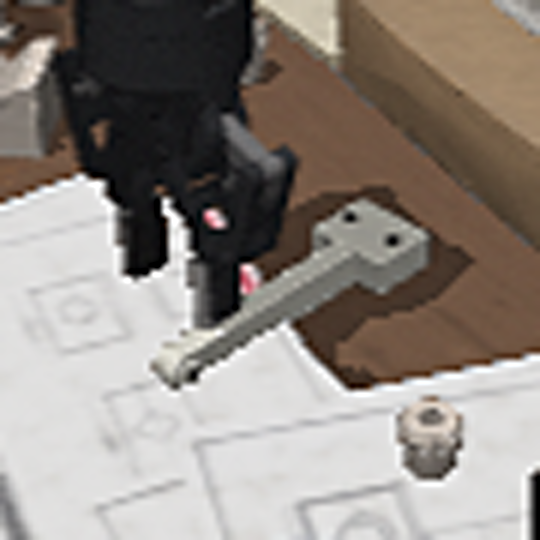

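The crop shows the gripper above the plain end, with the near boss nub at crop (192,374). I'll check the boss position against that.

Run:
```python
from h import *
print(onz('scene',(192.5)/6-.5+200,374.5/6-.5+170,.010), proj('scene',[.4502,.2476,.01]), (192.5/6+199.5,374.5/6+169.5))
```

```text
[0.45192773 0.24721427 0.01      ] [230.97604809 232.08932237] (231.58333333333334, 231.91666666666666)
```

step_arm --plan '[[[0,0.005,-0.01],[0,0,0],50],[[0,0,-0.016],[0,0,0],50],[[0,0,-0.01],[0,0,0],45],[[0,0,-0.005],[0,0,0],40],[[0,0,0],[0,0,0],40],[[0,0,0],[0,0,0],40]]'

```text
clock: 6.88
ee_pos: [0.4499, 0.2583, 0.0098]
ee_rot: [[0.993, 0.116, 0.001], [0.116, -0.993, 0.0], [0.001, -0.0, -1.0]]
contact_force: [-0.1, 0.5, 0.4]
finger_gap: 0.0346
gripper_force: 0.0
```

step_arm --plan '[[[0,-0.001,-0.0045],[0,0,0],35],[[0,0,0],[0,0,0],30],[[0,0,0],[0,0,0],24],[[0,0,0],[0,0,0],15],[[0,0,0],[0,0,0],10],[[0,0,0],[0,0,0],10],[[0,0,0],[0,0,0],10],[[0,0,0],[0,0,0],10],[[0,0,0],[0,0,0],10]]' --squeeze 45

```text
clock: 7.63
ee_pos: [0.4496, 0.2572, 0.0052]
ee_rot: [[0.993, 0.116, -0.0], [0.116, -0.993, 0.0], [-0.0, -0.0, -1.0]]
contact_force: [-1.2, -1.2, 5.3]
finger_gap: 0.0183
gripper_force: 44.3
```

step_arm --plan '[[[0,0,0.003],[0,0,0],10],[[0,0,0.006],[0,0,0],10],[[0,0,0.012],[0,0,0],10],[[0,0,0.018],[0,0,0],10],[[0,0,0.022],[0,0,0],10],[[0,0,0.025],[0,0,0],10],[[0,0,0.025],[0,0,0],10],[[0,0,0.025],[0,0,0],10],[[0,0,0.025],[0,0,0],10],[[0,0,0.025],[0,0,0],10],[[0,0,0.02],[0,0,0],10],[[0,0,0.015],[0,0,0],10]]'

```text
clock: 8.63
ee_pos: [0.4498, 0.257, 0.2282]
ee_rot: [[0.993, 0.115, 0.001], [0.115, -0.993, 0.002], [0.001, -0.002, -1.0]]
contact_force: [0.3, 0.8, -2.5]
finger_gap: 0.0187
gripper_force: 44.1
```

step_arm --plan '[[[0,0,0.006],[0,0,0],10],[[0,0,0],[0,0,0],10],[[0,0,0],[0,0,0],10],[[0,0,0],[0,0,0],10]]'

```text
clock: 8.97
ee_pos: [0.4486, 0.257, 0.2308]
ee_rot: [[0.993, 0.116, -0.002], [0.116, -0.993, -0.001], [-0.002, 0.001, -1.0]]
contact_force: [-0.5, 1.1, -1.9]
finger_gap: 0.0184
gripper_force: 44.1
```

Run:
```python
from h import *
s=shot('scene','s4'); t=shot('top','t4')
W=np.zeros((600,800,3),np.uint8); W[:600,:480]=cv2.resize(s[90:240,190:310,::-1],None,fx=4,fy=4); W[:480,480:800]=cv2.resize(t[150:270,230:310,::-1],None,fx=4,fy=4)
cv2.imwrite('pics/s4c.png',W)
```

```text
(no output)
```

View pics/s4c.png

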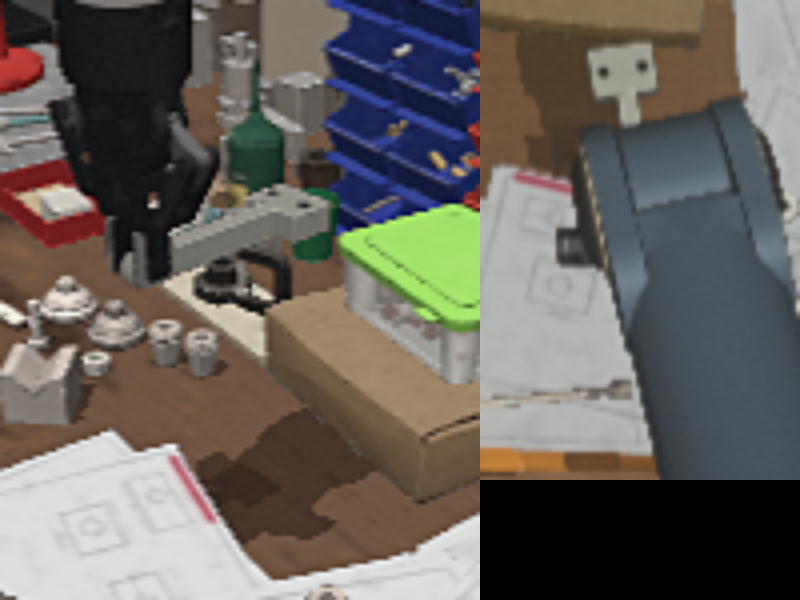

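The rocker is held level and clear of the bench, with its foot at crop (305,210). Next I loosen the grip so it swings.

step_arm --plan '[[[0,0,0],[0,0,0],10],[[0,0,0],[0,0,0],10],[[0,0,0],[0,0,0],10],[[0,0,0],[0,0,0],10],[[0,0,0],[0,0,0],10],[[0,0,0],[0,0,0],10],[[0,0,0],[0,0,0],10],[[0,0,0],[0,0,0],10],[[0,0,0],[0,0,0],10],[[0,0,0],[0,0,0],10],[[0,0,0],[0,0,0],10],[[0,0,0],[0,0,0],10]]' --squeeze 7

```text
clock: 10.07
ee_pos: [0.4495, 0.2573, 0.2318]
ee_rot: [[0.993, 0.116, 0.0], [0.116, -0.993, -0.0], [0.0, 0.0, -1.0]]
contact_force: [0.2, 0.5, -1.4]
finger_gap: 0.0184
gripper_force: 44.1
```

step_arm --plan '[[[0,0,0],[0,0,0],10],[[0,0,0],[0,0,0],10],[[0,0,0],[0,0,0],10],[[0,0,0],[0,0,0],10],[[0,0,0],[0,0,0],10]]'

```text
clock: 10.48
ee_pos: [0.4495, 0.2573, 0.2318]
ee_rot: [[0.993, 0.116, 0.0], [0.116, -0.993, -0.0], [0.0, 0.0, -1.0]]
contact_force: [-1.1, -0.4, -2.3]
finger_gap: 0.0183
gripper_force: 44.1
```

step_arm --plan '[[[0,0,0],[0,0,0],10],[[0,0,0],[0,0,0],10],[[0,0,0],[0,0,0],10],[[0,0,0],[0,0,0],10]]' --squeeze 45

```text
clock: 10.82
ee_pos: [0.4495, 0.2573, 0.2318]
ee_rot: [[0.993, 0.116, 0.0], [0.116, -0.993, -0.0], [0.0, 0.0, -1.0]]
contact_force: [-0.3, 0.9, -1.8]
finger_gap: 0.0184
gripper_force: 44.1
```

Run:
```python
from h import *
np.set_printoptions(precision=3,suppress=True)
s=shot('scene','s5').astype(float); p=shot('scene','s5b'); s4=cv2.imread('pics/s4.png')[:,:,::-1].astype(float); t=shot('top','t5')
st=r.read_state(); print(st['ee_pos'],st['finger_gap'])
b=st['ee_pos']+np.array([0,0,.006]); print('boss px',proj('scene',b),'plumb foot px',proj('scene',b-[0,0,.146]),'per 10deg',proj('scene',b-[-.0253,-.003,.144]))
# new pixels compared with s4 and s0, below the gripper
s0=cv2.imread('pics/scene0.png')[:,:,::-1].astype(float)
m=(np.abs(s-s4).max(2)>25)&(np.abs(s-s0).max(2)>25)
m[:,:200]=0;m[:,300:]=0;m[:130]=0
sub=m[150:240,205:275]
for k,row in enumerate(sub[::2]): print(150+2*k,''.join('#' if v else '.' for v in row))
```

```text
[0.45  0.257 0.232] 0.01839773256873071
boss px [224.303 156.421] plumb foot px [227.343 206.037] per 10deg [234.696 201.571]
150 ............#..............#....#.....................................
152 .................##........#..........................................
154 ......................................................................
156 .............#....................#...................................
158 ..........................#...........................................
160 ...................#..##..............................................
162 ......................................................................
164 ......................................................................
166 ......................................................................
168 ......................................................................
170 ......................................................................
172 ......................................................................
174 ......................................................................
[... 1700 characters left out ...]
.........................
222 ......................................................................
224 ......................................................................
226 ......................................................................
228 ......................................................................
230 ......................................................................
232 ......................................................................
234 ......................................................................
236 ......................................................................
238 ......................................................................
```

The squeeze change alone had no effect, as the grip stayed at 44 N. I'll change the finger setpoint gently along with it.

step_arm --plan '[[[0,0,0],[0,0,0],14],[[0,0,0],[0,0,0],14]]' --squeeze 20

```text
clock: 11.13
ee_pos: [0.4495, 0.2573, 0.2318]
ee_rot: [[0.993, 0.116, 0.0], [0.116, -0.993, -0.0], [0.0, 0.0, -1.0]]
contact_force: [-0.3, 0.1, -2.7]
finger_gap: 0.0183
gripper_force: 44.1
```

step_arm --plan '[[[0,0,0],[0,0,0],20]]' --squeeze 20

```text
clock: 11.22
ee_pos: [0.4495, 0.2573, 0.2319]
ee_rot: [[0.993, 0.116, 0.0], [0.116, -0.993, -0.0], [0.0, 0.0, -1.0]]
contact_force: [-0.5, 0.1, -1.5]
finger_gap: 0.0181
gripper_force: 44.1
```

step_arm --plan '[[[0,0,0],[0,0,0],21.4]]' --squeeze 20

```text
clock: 11.3
ee_pos: [0.4495, 0.2573, 0.2318]
ee_rot: [[0.993, 0.116, -0.0], [0.116, -0.993, -0.0], [-0.0, 0.0, -1.0]]
contact_force: [0.1, -0.4, -1.1]
finger_gap: 0.0183
gripper_force: 41.0
```

step_arm --plan '[[[0,0,0],[0,0,0],21.4]]'

```text
clock: 11.38
ee_pos: [0.4495, 0.2573, 0.2318]
ee_rot: [[0.993, 0.116, 0.0], [0.116, -0.993, -0.0], [0.0, 0.0, -1.0]]
contact_force: [0.4, 0.3, -2.2]
finger_gap: 0.0186
gripper_force: 41.0
```

step_arm --plan '[[[0,0,0],[0,0,0],22]]'

```text
clock: 11.47
ee_pos: [0.4495, 0.2573, 0.2318]
ee_rot: [[0.993, 0.116, 0.0], [0.116, -0.993, -0.0], [0.0, 0.0, -1.0]]
contact_force: [-0.5, 0.0, -1.4]
finger_gap: 0.0189
gripper_force: 28.9
```

step_arm --plan '[[[0,0,0],[0,0,0],22.5]]'

```text
clock: 11.55
ee_pos: [0.4496, 0.2573, 0.2319]
ee_rot: [[0.993, 0.116, 0.0], [0.116, -0.993, 0.0], [0.0, -0.0, -1.0]]
contact_force: [0.5, 0.3, -2.0]
finger_gap: 0.0195
gripper_force: 18.8
```

Roughly 20 N per per cent, so 23.05 % should give about 8 N.

step_arm --plan '[[[0,0,0],[0,0,0],23.05],[[0,0,0],[0,0,0],23.05],[[0,0,0],[0,0,0],23.05]]'

```text
clock: 11.8
ee_pos: [0.4495, 0.2572, 0.2318]
ee_rot: [[0.993, 0.116, -0.0], [0.116, -0.993, -0.0], [-0.0, 0.0, -1.0]]
contact_force: [-1.5, 0.1, -2.5]
finger_gap: 0.0198
gripper_force: 5.9
```

step_arm --plan '[[[0,0,0],[0,0,0],22.98],[[0,0,0],[0,0,0],22.98],[[0,0,0],[0,0,0],22.98],[[0,0,0],[0,0,0],22.98],[[0,0,0],[0,0,0],22.98],[[0,0,0],[0,0,0],22.98],[[0,0,0],[0,0,0],22.98],[[0,0,0],[0,0,0],22.98],[[0,0,0],[0,0,0],22.98],[[0,0,0],[0,0,0],22.98]]'

```text
clock: 12.63
ee_pos: [0.4495, 0.2573, 0.2319]
ee_rot: [[0.993, 0.116, -0.0], [0.116, -0.993, 0.0], [-0.0, -0.0, -1.0]]
contact_force: [0.4, -0.4, 0.3]
finger_gap: 0.0198
gripper_force: 0.0
```

step_arm --plan '[[[0,0,0],[0,0,0],22],[[0,0,0],[0,0,0],15],[[0,0,0],[0,0,0],15],[[0,0,0],[0,0,0],15]]' --squeeze 45

```text
clock: 12.97
ee_pos: [0.4496, 0.2573, 0.232]
ee_rot: [[0.993, 0.116, 0.0], [0.116, -0.993, 0.0], [0.0, -0.0, -1.0]]
contact_force: [-0.3, 0.1, -1.6]
finger_gap: 0.0128
gripper_force: 0.0
```

```bash
cat > tilt.py <<'E'
from h import *
import sys
np.set_printoptions(precision=4,suppress=True)
s=shot('scene','s'+sys.argv[1]).astype(float); s4=cv2.imread('pics/s4.png')[:,:,::-1].astype(float)
m=(np.abs(s-s4).max(2)>25); 
for k in range(150,226,2): print(k,''.join('#' if v else '.' for v in m[k,200:310]))
E
python3 tilt.py 6
```

```text
150 ................#.##.....#......#######...########............###.............................................
152 ................#.##...#.#......#...######.########...........................................................
154 ..................##.##.........#.###########.................................................................
156 .................#######........##.#####......................................................................
158 ...................####...#...#####...........................................................................
160 ......................#....####...............................................................................
162 ..............................................................................................................
164 ..............................................................................................................
166 ..............................................................................................................
168 .............................................................
[... 2569 characters left out ...]
..........
214 ..............................................................................................................
216 ....................................................................#.........................................
218 .....................................................................#........................................
220 ..............................................................................................................
222 .......................................................................#......................................
224 ..............................######............................##............................................
```

The part slipped out: grip reads 0. I'll look at where it lies.

Run:
```python
from h import *
s=shot('scene','s7'); t=shot('top','t7')
W=np.zeros((600,800,3),np.uint8); W[:,:400]=cv2.resize(s[120:270,190:290,::-1],(400,600),interpolation=cv2.INTER_CUBIC); W[:,400:]=cv2.resize(t[130:280,220:320,::-1],(400,600),interpolation=cv2.INTER_CUBIC)
cv2.imwrite('pics/m7.png',W)
```

```text
(no output)
```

View pics/m7.png

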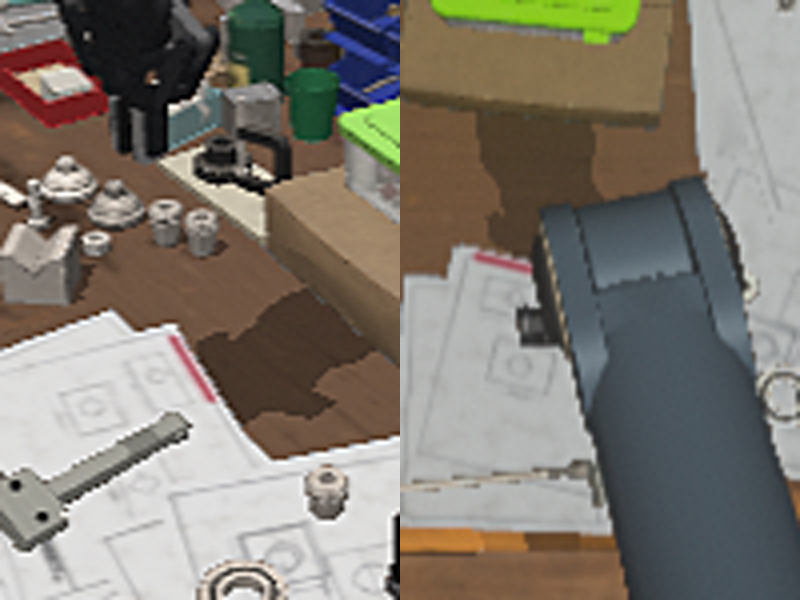

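The part lies flat again, turned end for end: foot near scene crop (28,501), with its holes at (15,485) and (40,517), and the plain end at (183,425). The wrench looks unmoved. Now to compute where it lies.

Run:
```python
from h import *
np.set_printoptions(precision=4,suppress=True)
C=lambda x,y:((x+.5)/4-.5+190,(y+.5)/4-.5+120)
h1,h2=onz('scene',*C(15,485),.02),onz('scene',*C(40,517),.02); e=onz('scene',*C(188,424),.012)
c=(h1+h2)/2; print('holes',h1,h2,np.linalg.norm(h1-h2),'foot c',c,'end',e,np.linalg.norm((e-c)[:2]),'exp .138')
d=(c-e)[:2]; print('yaw from ends',np.degrees(np.arctan2(d[1],d[0])), 'from holes', np.degrees(np.arctan2(*(h1-h2)[[0,1]])))
for n,p in dict(ra=(68,505),bot=(25,550)).items(): print(n,onz('scene',*C(*p),.02))
# wrench change, scene and top
s0=cv2.imread('pics/scene0.png').astype(int); s7=cv2.imread('pics/s7.png').astype(int)
m=(np.abs(s0-s7).max(2)>40)
for k in range(205,270,2): print(k,''.join('#' if v else '.' for v in m[k,150:250]))
t0=cv2.imread('pics/top0.png').astype(int); t7=cv2.imread('pics/t7.png').astype(int)
print('top')
m=(np.abs(t0-t7).max(2)>40)
for k in range(235,268): print(k,''.join('#' if v else '.' for v in m[k,205:280]))
```

```text
holes [0.3461 0.2664 0.02  ] [0.344  0.2295 0.02  ] 0.036951993382121705 foot c [0.345 0.248 0.02 ] end [0.477  0.2596 0.012 ] 0.1324618962229378 exp .138
yaw from ends -174.98661474345502 from holes 3.2727719327424105
ra [0.3638 0.2287 0.02  ]
bot [0.3219 0.2087 0.02  ]
205 ............................#################.............................................##.....##.
207 .............................##.########............................................................
209 ..............................#####.......................................................#.........
211 ...........................................................................................#........
213 ............................................................................................#.......
215 .................................................................................................###
217 .............................................................................................#######
219 .........................................................................................
[... 4580 characters left out ...]
....................................................########
260 ....................................................................#######
261 ....................................................................#######
262 ....................................................................#######
263 ..............................................##############........#######
264 ..............................................#################......######
265 ..............................................#################......######
266 ...............................................##################....######
267 ...............................................###################....#####
```

The foot seems propped slightly on the wrench end. I move the arm aside to measure from the top.

step_arm --plan '[[[0,-0.03,0],[0,0,0],50],[[0,-0.035,0],[0,0,0],50],[[0,-0.035,0],[0,0,0],50],[[0,-0.035,0],[0,0,0],50],[[0,-0.035,0],[0,0,0],50],[[0,-0.02,0],[0,0,0],50]]'

```text
clock: 13.62
ee_pos: [0.4491, 0.0633, 0.232]
ee_rot: [[0.994, 0.112, 0.0], [0.112, -0.994, 0.001], [0.0, -0.001, -1.0]]
contact_force: [-1.1, -0.2, -0.5]
finger_gap: 0.0427
gripper_force: 0.0
```

Run:
```python
from h import *
np.set_printoptions(precision=4,suppress=True)
t=shot('top','t8'); s=shot('scene','s8'); t0=cv2.imread('pics/top0.png')[:,:,::-1].astype(int)
g=t.max(2); m=np.abs(t.astype(int)-t0).max(2)>18
for k in range(200,262): print(k,''.join(chr(48+min(9,int(v)//26)) if mm else '.' for v,mm in zip(g[k,240:300],m[k,240:300])))
```

```text
200 .........................6767...............................
201 .........................76666..............................
202 .........................7.7.7..............................
203 .........................7.77...............................
204 ..........................7777..............................
205 ...........................777..............................
206 ..........................7.777.............................
207 ..........................7.7.7.............................
208 ..........................7.7.7.............................
209 ...........................6776.............................
210 ..........................55665.............................
211 .........................4567.75............................
212 .........................36....5............................
213 .........................365................................
214 .........................44....67...........................
215 ..........................44...77...........................
216 ..........................44............................
[... 2229 characters left out ...]
.................54.855887788785..................
252 ............................458878777778.5..................
253 ............................448887777788.55.................
254 ............................44887777.77..5..................
255 ............................4477777.6.......................
256 ............................556.............................
257 ............................................................
258 ............................................................
259 ............................................................
260 ............................................................
261 ............................................................
```

Run:
```python
from h import *
t=cv2.imread('pics/t8.png'); g=t.max(2)
print('     ',*range(260,280))
for k in range(203,224): print(k,g[k,260:280])
print('wrench then/now')
t0=cv2.imread('pics/top0.png').max(2)
for k in range(242,256): print(k,t0[k,214:270:3],g[k,214:270:3])
```

```text
260 261 262 263 264 265 266 267 268 269 270 271 272 273 274 275 276 277 278 279
203 [173 173 186 185 186 188 188 187 187 190 186 184 186 183 179 173 170 175
 177 180]
204 [181 173 184 183 182 185 187 186 185 184 180 182 186 187 190 189 186 186
 182 175]
205 [181 177 186 182 184 186 187 185 185 183 181 184 183 184 185 187 187 187
 190 188]
206 [175 182 187 185 187 188 189 189 186 185 186 187 185 184 184 182 181 185
 186 190]
207 [170 183 188 187 191 191 190 188 186 189 190 190 187 186 184 180 180 184
 188 189]
208 [170 188 189 190 190 191 191 190 189 190 190 192 191 189 186 181 183 188
 189 187]
209 [179 191 191 192 191 192 178 180 182 182 174 190 193 192 187 183 184 188
 190 188]
210 [181 191 190 193 193 171 141 151 165 160 143 175 194 191 189 188 187 188
 189 189]
211 [184 187 190 190 188 115 152 168 196 201 192 149 188 192 191 191 190 189
 189 190]
212 [185 187 186 189 190 102 173 166 203 211 207 152 190 190 191 191 191 191
 191 192]
213 [186 185 184 191 189 101 158 150 208 213 207 155 187 191 189 191 191 188
 190 190]
214 [188 185 186 190 191 128 122 116 209 212 206 165 184 188 18
[... 2390 characters left out ...]
92 186 142 192 190 187 189 186 170 178 185 188
 116]
252 [136 186 188 183 160 145 184 183 183 184 184 185 184 185 185 171 169 170
 171] [141 193 194 188 164 149 188 188 187 191 190 189 188 191 189 176 173 177
 116]
253 [121 139 156 181 180 181 184 183 187 183 181 183 182 184 186 183 179 163
 165] [128 143 159 185 186 186 188 189 190 189 185 190 188 190 189 191 184 167
 110]
254 [119 101 158 180 182 184 184 184 185 180 177 184 184 184 185 184 183 178
 159] [122 103 162 185 188 188 191 189 189 184 183 190 188 189 188 190 190 185
 109]
255 [110 114 154 180 183 181 183 184 182 177 175 184 185 180 181 184 184 183
 177] [116 116 159 185 188 186 187 190 188 182 181 190 189 186 188 189 190 187
 121]
```

The wrench did not move; only the shading changed. The boss is at top px (268.9,212.4), and the bar centre is at (270.2,220) and (273.5,240).

Run:
```python
from h import *
np.set_printoptions(precision=4,suppress=True)
b=onz('top',268.9,212.4,.012); print('boss',b)
for z in(.02,.03): 
  f=onz('top',273.5,240,z); g=onz('top',270.2,220,z); print(f,g,np.degrees(np.arctan2(*(g-f)[[1,0]])), np.degrees(np.arctan2(*(b-f)[[1,0]])))
print(onz('top',256,256.5,.02)[0],onz('top',274.5,256,.03))
s=cv2.imread('pics/s8.png').max(2)
print(proj('scene',b)); u,v=proj('scene',b).astype(int)
for k in range(v-9,v+9): print(k,s[k,u-12:u+13])
```

```text
boss [0.4655 0.2575 0.012 ]
[0.3725 0.2434 0.02  ] [0.4392 0.2537 0.02  ] 8.805317509899682 8.661458859869839
[0.3724 0.2438 0.03  ] [0.4386 0.2541 0.03  ] 8.805317509899638 8.364295542608335
0.3185094137704711 [0.3202 0.2411 0.03  ]
[233.5991 227.5564]
218 [225 225 222 217 209 209 221 225 225 223 220 222 224 226 222 210 218 226
 223 211 190 189 222 144 102]
219 [223 223 221 219 213 203 211 224 225 224 221 221 224 225 226 220 212 221
 222 219 202 178 197 235 151]
220 [223 224 223 221 212 205 203 218 225 226 224 220 223 224 222 219 205 205
 222 220 216 200 192 220 193]
221 [220 220 223 223 219 211 204 211 223 226 223 217 211 205 207 215 216 220
 222 222 224 227 217 215 238]
222 [214 220 223 224 222 218 210 200 205 208 210 216 217 221 222 221 220 219
 220 221 224 227 221 203 216]
223 [212 220 223 224 225 222 218 211 214 226 181 219 231 212 220 224 222 220
 220 220 222 223 225 214 207]
224 [205 217 220 223 223 224 223 222 224 185 227 233 235 228 203 223 228 226
 224 222 221 220 224 223 209]
225 [199 211 221 223 224 222 219 217 232 234 233 234 235 240 229 187 225 231
 225 222 219 219 222
[... 379 characters left out ...]
  73  85 159  75  47 209 230
 225 224 224 223 219 219 221]
230 [235 232 234 236 235 238 249 227 119  72  77  76  62  54 217 243 233 227
 224 224 223 223 220 218 217]
231 [234 236 237 239 248 252 150  77  74  73  65 215 244 240 234 228 226 224
 225 223 221 218 216 215 217]
232 [236 239 244 247 159  83  73  72  66 212 239 230 226 224 223 224 224 225
 225 223 222 219 220 220 221]
233 [242 250 167  75  72  78  70 199 227 229 227 222 218 218 220 223 224 224
 224 225 224 222 222 224 223]
234 [209 105  72  79  72  63 215 237 217 215 221 221 219 217 221 223 224 224
 224 224 224 223 223 222 221]
235 [ 74  76  73  64 222 244 235 230 220 205 214 223 222 220 222 223 223 224
 224 224 225 224 224 224 223]
```

Run:
```python
from h import *
for x in (.462,.4655,.469): print(x,proj('scene',[x+.0015,.2476,.010]))
s=r.read_state(); print(s['ee_pos'],s['moment'])
```

```text
0.462 [235.02721318 230.21729527]
0.4655 [236.08428294 229.72882759]
0.469 [237.13763015 229.24208008]
[0.44933876 0.06334538 0.23215127] [ 0.02831862 -0.00974071 -0.04328164]
```

step_arm --plan '[[[0.002,0.02,0],[0,0,0.006],50],[[0.003,0.034,0],[0,0,0.008],50],[[0.003,0.035,0],[0,0,0.008],50],[[0.003,0.035,0],[0,0,0.008],50],[[0.003,0.035,-0.02],[0,0,0.008],50],[[0.002,0.03,-0.04],[0,0,0],50],[[0,0.006,-0.04],[0,0,0],50],[[0,0,-0.04],[0,0,0],50],[[0,0,-0.03],[0,0,0],50],[[0,0,0],[0,0,0],50],[[0,0,0],[0,0,0],50]]'

```text
clock: 14.63
ee_pos: [0.4643, 0.2581, 0.0674]
ee_rot: [[0.988, 0.155, -0.002], [0.155, -0.988, -0.002], [-0.003, 0.002, -1.0]]
contact_force: [-0.3, 0.6, 0.1]
finger_gap: 0.0424
gripper_force: 0.0
```

step_arm --plan '[[[0.0007,0.001,-0.02],[0,0,0],50],[[0,0,-0.02],[0,0,0],50],[[0,0,-0.012],[0,0,0],45],[[0,0,-0.006],[0,0,0],42],[[0,0,-0.003],[0,0,0],40],[[0,0,0],[0,0,0],40],[[0,0,0],[0,0,0],40]]'

```text
clock: 15.22
ee_pos: [0.4666, 0.2587, 0.0085]
ee_rot: [[0.988, 0.154, 0.002], [0.154, -0.988, 0.001], [0.002, -0.001, -1.0]]
contact_force: [0.4, 1.1, -0.6]
finger_gap: 0.0339
gripper_force: 0.0
```

step_arm --plan '[[[-0.001,0,-0.0035],[0,0,0],35],[[0,0,0],[0,0,0],28],[[0,0,0],[0,0,0],24],[[0,0,0],[0,0,0],20],[[0,0,0],[0,0,0],20],[[0,0,0],[0,0,0],20],[[0,0,0],[0,0,0],20]]' --squeeze 45

```text
clock: 15.8
ee_pos: [0.4649, 0.2585, 0.0043]
ee_rot: [[0.988, 0.154, -0.0], [0.154, -0.988, 0.0], [0.0, -0.0, -1.0]]
contact_force: [-1.8, 1.0, 3.7]
finger_gap: 0.0189
gripper_force: 43.9
```

step_arm --plan '[[[0,0,0.003],[0,0,0],20],[[0,0,0.006],[0,0,0],20],[[0,0,0.012],[0,0,0],20],[[0,0,0.018],[0,0,0],20],[[0,0,0.022],[0,0,0],20],[[0,0,0.025],[0,0,0],20],[[0,0,0.025],[0,0,0],20],[[0,0,0.025],[0,0,0],20],[[0,0,0.025],[0,0,0],20],[[0,0,0.02],[0,0,0],20],[[0,0,0.014],[0,0,0],20],[[0,0,0.006],[0,0,0],20]]'

```text
clock: 16.8
ee_pos: [0.4659, 0.2581, 0.2076]
ee_rot: [[0.988, 0.153, 0.003], [0.153, -0.988, 0.002], [0.003, -0.002, -1.0]]
contact_force: [0.2, 2.2, -2.2]
finger_gap: 0.0185
gripper_force: 44.1
```

Run:
```python
from h import *
np.set_printoptions(precision=3,suppress=True)
s=shot('scene','s9').astype(int); s0=cv2.imread('pics/s8.png')[:,:,::-1].astype(int)
st=r.read_state(); print(st['ee_pos'],st['moment'],st['gripper_force'])
m=np.abs(s-s0).max(2)>25
for k in range(150,250,2): print(k,''.join('#' if v else '.' for v in m[k,150:260]))
b=st['ee_pos']+[0,0,.005]; f=b-[.144,.022,0]; print(proj('scene',b),proj('scene',f))
```

```text
[0.466 0.258 0.208] [ 0.024 -0.178 -0.106] 44.117495186583255
150 .......................................................................#########################.....#########
152 ........................................................................#######################.......########
154 ........................................................................##################..................##
156 ........................................................................#.###############.............#####...
158 ........................................................................##################.............######.
160 ..........................................................................#####.#########..............######.
162 ..........................................................................#######.#######...............#####.
164 .......................................................................##########..#######...............####.
166 ....................................................................#..######.#.#######.....................##
168
[... 4047 characters left out ...]
................####..#...................#######........................................
240 ..........#####..#.....................######.....##.......#.######...........................................
242 ...............####....................####..###.......########...............................................
244 ..............#######...............##...#######......######..................................................
246 .............#########.............#####....##..###...........................................................
248 ..............#########..............####.###..#####....#.....................................................
[230.26  163.539] [181.489 186.168]
```

It is held level again: the foot is at about px (185,189) against (181,186) expected for level. Loosening now goes in small steps, watching the grip.

step_arm --plan '[[[0,0,0],[0,0,0],22.4],[[0,0,0],[0,0,0],22.4],[[0,0,0],[0,0,0],22.4]]'

```text
clock: 17.1
ee_pos: [0.464, 0.2579, 0.204]
ee_rot: [[0.988, 0.154, -0.002], [0.154, -0.988, -0.001], [-0.002, 0.001, -1.0]]
contact_force: [-1.8, -0.1, -2.3]
finger_gap: 0.0189
gripper_force: 20.7
```

step_arm --plan '[[[0,0,0],[0,0,0],22.7],[[0,0,0],[0,0,0],22.7]]'

```text
clock: 17.27
ee_pos: [0.4646, 0.2579, 0.2043]
ee_rot: [[0.988, 0.154, -0.001], [0.154, -0.988, -0.001], [-0.001, 0.001, -1.0]]
contact_force: [0.2, 0.3, -2.2]
finger_gap: 0.0194
gripper_force: 15.2
```

step_arm --plan '[[[0,0,0],[0,0,0],22.9],[[0,0,0],[0,0,0],22.9]]'

```text
clock: 17.43
ee_pos: [0.465, 0.2582, 0.2048]
ee_rot: [[0.988, 0.154, 0.0], [0.154, -0.988, -0.0], [0.0, 0.001, -1.0]]
contact_force: [-0.3, -0.2, -2.2]
finger_gap: 0.0194
gripper_force: 10.8
```

```bash
python3 -c "
from rig import r
s=r.read_state();print(s['moment'],s['gripper_force'],s['finger_gap'])"
```

```text
[ 0.02826462 -0.03706284  0.01548446] 10.80356240272522 0.019428656167231634
```

```bash
cat > tl.py <<'E'
from h import *
import sys
np.set_printoptions(precision=3,suppress=True)
s=shot('scene','s'+sys.argv[1]).astype(int); s0=cv2.imread('pics/s5.png')[:,:,::-1].astype(int)
s0=cv2.imread(sys.argv[2])[:,:,::-1].astype(int)
st=r.read_state(); print(st['ee_pos'],st['moment'],st['gripper_force'])
m=np.abs(s-s0).max(2)>20
for k in range(150,240,2): print(k,''.join('#' if v else '.' for v in m[k,170:290]))
b=st['ee_pos']+[0,0,.005]
for a in(0,10,20,40,60): 
    a=np.radians(a); print(proj('scene',b),proj('scene',b-[.144*np.sin(a),.022*np.sin(a),.146*np.cos(a)]))
E
python3 tl.py 10 pics/s8.png
```

```text
[0.465 0.258 0.205] [-0.019  0.077  0.017] 10.804923623800278
150 ..................................................##########################.....#######################################
152 ...................................................#########################......######################################
154 ...................................................#####################................################################
156 ....................................................#################.............#####.....############################
158 ....................................................##################.............######....###########################
160 ....................................................#################..............######....###########################
162 ....................................................#########.#######...............#####....###########################
164 .....................................................#################...............####..#.###########.###############
166 ..................................
[... 4066 characters left out ...]
....................
232 ..........####.......................................#######.#..........................................................
234 ............#####.........................#.......#.#####...............................................................
236 ...............####...................#.......#######.#..............................................##.................
238 .................####..#..................########...............................................#####.###..............
[229.966 164.656] [232.471 212.404]
[229.966 164.656] [225.338 215.81 ]
[229.966 164.656] [218.075 217.861]
[229.966 164.656] [203.91  217.388]
[229.966 164.656] [191.688 210.243]
```

At 10.8 N it swung down and the foot now hangs near px (231,207). Tightening.

step_arm --plan '[[[0,0,0],[0,0,0],22.5],[[0,0,0],[0,0,0],22],[[0,0,0],[0,0,0],20],[[0,0,0],[0,0,0],20],[[0,0,0],[0,0,0],20]]' --squeeze 45

```text
clock: 17.9
ee_pos: [0.4649, 0.2583, 0.205]
ee_rot: [[0.988, 0.154, 0.0], [0.154, -0.988, -0.0], [0.0, 0.0, -1.0]]
contact_force: [-0.3, -0.3, -1.7]
finger_gap: 0.0182
gripper_force: 44.0
```

Run:
```python
from h import *
np.set_printoptions(precision=3,suppress=True)
s=shot('scene','s11'); st=r.read_state(); print(st['ee_pos'],st['gripper_force'],st['moment'])
g=s.max(2)
print('    ',*range(216,246,1))
for k in range(168,220,2): print(k,' '.join('%3d'%v for v in g[k,216:246]))
ez=st['ee_rot']; b=st['ee_pos']+np.array([0,0,.005]); ry=np.array([-.154,.988,0]); rx=np.array([.988,.154,0])
# model points for plumb & tilts: foot lower corners and bar edges
for a in(-5,0,5,10,15):
    t=np.radians(a); dn=-np.array([0,0,1])*np.cos(t)-rx*np.sin(t); n=rx*np.cos(t)-np.array([0,0,1])*np.sin(t)
    out=[proj('scene',b+dn*d+ry*y+n*z) for d,y,z in((.146,-.023,-.01),(.146,.023,-.01),(.146,-.023,.01),(.11,-.023,-.01),(.11,.023,-.01),(.11,-.023,.01),(.06,-.007,-.01),(.06,.007,-.01),(.06,-.007,.01))]
    print(a,np.array(out).round(1).tolist())
```

```text
[0.465 0.258 0.205] 43.96690249443054 [-0.001 -0.009  0.043]
     216 217 218 219 220 221 222 223 224 225 226 227 228 229 230 231 232 233 234 235 236 237 238 239 240 241 242 243 244 245
168  90  81  78  77  48  73 135 130 114 112 112 114 113 117  77  83  94  95 104 105 103 110 114 107 161 208 211 205 203 204
170 196 212 225 210 187 184 199 141 110 109 114 110 110 111 121 109 108 109 107 108  96 107 113 111 112 114 116 197 210 205
172 169 168 165 161 153 158 160 120 118 169 140 117 113 110 117 107 106 107 105 105 104 101 133 156 183 163 133 114 116 122
174 183 181 180 168 161 186 175 141  84  52  57 114 116 112 119 112 105 106 106 102 120 194 155  96 114 104 198 171  87  94
176  82  86  72  63  99  81  69  48 101 117 114 126 116 110 119 110 104 107 106 103 102 175 182 155 109 142 162 163 123 110
178 187 126 114 118 118 116 114 113 114 112 111 108 110 109 121 111 105 108 106 124  95 123 130 106 149 139 116  89 106 114
180 167 115 106 111 113 111 113 109 109 112  77  98 113 111 118 109 104 107 107 121  80  94 112 114  93  95  93  91  70  63
182  99  66  98 111 109 109 112 113 113 115  9
[... 2347 characters left out ...]
244.5, 211.8], [237.8, 205.0], [226.0, 198.1], [243.3, 201.3], [231.5, 187.1], [227.8, 185.1], [237.2, 183.5]]
0 [[235.6, 217.5], [224.0, 210.4], [241.1, 214.3], [235.0, 206.4], [223.3, 199.4], [240.7, 203.2], [230.0, 187.7], [226.3, 185.7], [235.8, 184.7]]
5 [[232.0, 219.2], [220.4, 212.0], [237.6, 216.4], [232.3, 207.5], [220.5, 200.5], [238.0, 204.8], [228.4, 188.1], [224.7, 186.1], [234.3, 185.7]]
10 [[228.3, 220.6], [216.8, 213.2], [234.0, 218.3], [229.5, 208.4], [217.7, 201.3], [235.2, 206.3], [226.9, 188.4], [223.2, 186.3], [232.7, 186.5]]
15 [[224.7, 221.6], [213.1, 214.1], [230.4, 219.8], [226.7, 209.0], [214.9, 201.8], [232.5, 207.4], [225.4, 188.5], [221.7, 186.4], [231.2, 187.3]]
```

The part hangs about 3° short of plumb, foot toward the robot, and is gripped again at 44 N. The cheeks leave little room, so I measure the cheek edges along the clamp's y at the cheek-top height.

Run:
```python
from h import *
a=np.radians(11.6); ex=np.array([np.cos(a),np.sin(a),0]); ey=np.array([-np.sin(a),np.cos(a),0])
O=np.array([.6114,.0176,0])-.02*ex
def prof(img,cam,P):
    px=np.float32([proj(cam,p) for p in P]); return cv2.remap(img,px[:,0].reshape(1,-1),px[:,1].reshape(1,-1),cv2.INTER_LINEAR)[0]
ys=np.arange(-42,43,1)
for f,cam in(('s2','scene'),('top0','top')):
    g=cv2.imread(f'pics/{f}.png').max(2)
    for x in(7,11,15):
        v=prof(g,cam,[O+ex*x/1000+ey*y/1000+[0,0,.052] for y in ys]); print(f,'x',x); print(' '.join(f'{y}:{k}' for y,k in zip(ys,v) if 16<=abs(y)<=40))
    v=[prof(g,cam,[O+ex*x/1000+ey*y/1000+[0,0,.052] for x in range(-6,30)]) for y in(-28,28)]
    for k in v: print('xprof',' '.join(f'{x}:{q}' for x,q in zip(range(-6,30),k)))
    v=prof(g,cam,[O+ex*.024+ey*y/1000+[0,0,.062] for y in ys]); print('fence top y',' '.join(f'{y}:{k}' for y,k in zip(ys,v) if abs(y)>30))
    v=[prof(g,cam,[O+ex*x/1000+ey*y/1000+[0,0,.062] for x in range(12,40)]) for y in(-15,20)]
    for k in v: print('fence x',' '.join(f'{x}:{q}' for x,q in zip(range(12,40),k)))
```

```text
s2 x 7
-40:92 -39:83 -38:101 -37:138 -36:180 -35:208 -34:221 -33:223 -32:223 -31:221 -30:202 -29:163 -28:116 -27:114 -26:117 -25:120 -24:122 -23:123 -22:123 -21:123 -20:122 -19:122 -18:122 -17:123 -16:123 16:124 17:123 18:121 19:118 20:111 21:102 22:93 23:89 24:88 25:89 26:102 27:127 28:160 29:193 30:213 31:222 32:212 33:201 34:186 35:184 36:195 37:215 38:228 39:229 40:227
s2 x 11
-40:95 -39:98 -38:111 -37:138 -36:173 -35:202 -34:218 -33:219 -32:216 -31:212 -30:190 -29:154 -28:115 -27:111 -26:115 -25:118 -24:120 -23:122 -22:122 -21:122 -20:123 -19:123 -18:124 -17:124 -16:124 16:125 17:125 18:125 19:125 20:123 21:120 22:117 23:108 24:104 25:103 26:117 27:131 28:153 29:185 30:208 31:215 32:204 33:190 34:176 35:179 36:183 37:197 38:214 39:223 40:224
s2 x 15
-40:81 -39:87 -38:104 -37:133 -36:178 -35:207 -34:218 -33:216 -32:214 -31:211 -30:192 -29:159 -28:128 -27:115 -26:116 -25:118 -24:120 -23:122 -22:123 -21:124 -20:123 -19:123 -18:124 -17:124 -16:124 16:123 17:123 18:123 19:124 20:124 21:125 22:124 23:124 24:125 25:127 26:136 27:150 28:170 29:195 30:214 31:217 32:216 33:217 34:219 35:2
[... 2582 characters left out ...]
2:158 13:152 14:144 15:135 16:126 17:121 18:125 19:130 20:134 21:144 22:161 23:177 24:192 25:199 26:204 27:208 28:211 29:210
fence top y -42:186 -41:186 -40:186 -39:187 -38:187 -37:188 -36:191 -35:195 -34:198 -33:199 -32:200 -31:201 31:202 32:195 33:186 34:177 35:157 36:127 37:100 38:77 39:73 40:70 41:67 42:67
fence x 12:80 13:80 14:85 15:88 16:93 17:106 18:132 19:156 20:181 21:189 22:196 23:202 24:205 25:204 26:203 27:203 28:202 29:200 30:199 31:185 32:163 33:141 34:119 35:109 36:96 37:82 38:80 39:83
fence x 12:91 13:88 14:87 15:88 16:90 17:91 18:117 19:146 20:173 21:188 22:195 23:201 24:207 25:207 26:207 27:208 28:207 29:206 30:205 31:199 32:175 33:152 34:127 35:111 36:97 37:84 38:76 39:82
```

The cheek inner faces are at ±28 mm, so the foot has about 5 mm clearance each side. The fence face is about 1 mm nearer than assumed, which puts the seat at about (0.6006, 0.0149). Moving over the clamp while correcting tilt and yaw.

step_arm --plan '[[[0.004,-0.008,0.01],[0,0,0],20],[[0.0115,-0.0212,0.015],[0.0014,-0.009,0.008],20],[[0.0115,-0.0212,0.01],[0.0014,-0.009,0.008],20],[[0.0115,-0.0212,0],[0.0014,-0.009,0.008],20],[[0.0115,-0.0212,0],[0.0014,-0.009,0.008],20],[[0.0115,-0.0212,0],[0.0014,-0.009,0.008],20],[[0.0115,-0.0212,0],[0.0014,-0.009,0.008],20],[[0.0115,-0.0212,0],[0,0,0],20],[[0.0115,-0.0212,0],[0,0,0],20],[[0.0115,-0.0212,0],[0,0,0],20],[[0.0115,-0.0212,0],[0,0,0],20],[[0.0065,-0.012,0],[0,0,0],20]]'

```text
clock: 18.95
ee_pos: [0.5914, 0.0221, 0.2413]
ee_rot: [[0.979, 0.197, 0.056], [0.197, -0.98, 0.008], [0.056, 0.004, -0.998]]
contact_force: [-0.0, -0.4, -1.4]
finger_gap: 0.0183
gripper_force: 44.2
```

step_arm --plan '[[[0.0046,-0.0083,0],[0,0,0],20],[[0.002,-0.004,0],[0,0,0],20],[[0,0,0],[0,0,0],20],[[0,0,0],[0,0,0],20]]'

```text
clock: 19.28
ee_pos: [0.5967, 0.0146, 0.24]
ee_rot: [[0.978, 0.202, 0.053], [0.201, -0.979, 0.01], [0.054, 0.001, -0.999]]
contact_force: [0.1, 0.9, -1.9]
finger_gap: 0.0182
gripper_force: 44.2
```

```bash
cat > look.py <<'E'
from h import *
import sys
np.set_printoptions(precision=4,suppress=True)
s=shot('scene',sys.argv[1]); st=r.read_state(); print(st['ee_pos'],st['gripper_force'],st['contact_force']); print(st['ee_rot'])
g=s.max(2); T_=st['ee_pos']; R=st['ee_rot']
a=np.radians(11.6); ex=np.array([np.cos(a),np.sin(a),0]); ey=np.array([-np.sin(a),np.cos(a),0]); ez=np.array([0,0,1.])
b=T_+ez*.0055
def prof(P):
    px=np.float32([proj('scene',p) for p in P]); return cv2.remap(g,px[:,0].reshape(1,-1),px[:,1].reshape(1,-1),cv2.INTER_LINEAR)[0]
ys=range(-34,36,2)
for d in(.115,.125,.135):
    print('back face y',d,' '.join(f'{y}:{k}' for y,k in zip(ys,prof([b-ez*d-ex*.01+ey*y/1000 for y in ys]))))
xs=range(-20,22,2)
for d in(.115,.125,.135):
    print('side face x',d,' '.join(f'{y}:{k}' for y,k in zip(xs,prof([b-ez*d-ey*.023+ex*y/1000 for y in xs]))))
print('vertical at side mid',' '.join(f'{int(d*1000)}:{k}' for d,k in zip(np.arange(.096,.16,.002),prof([b-ez*d-ey*.023 for d in np.arange(.096,.16,.002)]))))
print('vertical back mid',' '.join(f'{int(d*1000)}:{k}' for d,k in zip(np.arange(.096,.16,.002),prof([b-ez*d-ex*.01-ey*.01 for d in np.arange(.096,.16,.002)]))))
E
python3 look.py s12
```

```text
[0.5967 0.0152 0.24  ] 44.178494811058044 [-1.0901 -0.2366 -1.9564]
[[ 0.9778  0.2026  0.0532]
 [ 0.2024 -0.9793  0.0104]
 [ 0.0542  0.0005 -0.9985]]
back face y 0.115 -34:231 -32:221 -30:124 -28:95 -26:108 -24:126 -22:157 -20:156 -18:152 -16:151 -14:149 -12:151 -10:151 -8:151 -6:151 -4:150 -2:152 0:151 2:149 4:151 6:150 8:149 10:150 12:151 14:148 16:147 18:148 20:170 22:206 24:232 26:227 28:226 30:225 32:224 34:224
back face y 0.125 -34:229 -32:230 -30:184 -28:97 -26:102 -24:117 -22:142 -20:147 -18:104 -16:39 -14:12 -12:33 -10:121 -8:155 -6:152 -4:150 -2:152 0:151 2:150 4:152 6:152 8:145 10:96 12:53 14:1 16:37 18:103 20:141 22:143 24:191 26:213 28:220 30:224 32:225 34:225
back face y 0.135 -34:223 -32:225 -30:231 -28:226 -26:156 -24:109 -22:148 -20:148 -18:147 -16:148 -14:137 -12:144 -10:147 -8:146 -6:146 -4:143 -2:142 0:142 2:143 4:142 6:142 8:141 10:142 12:142 14:144 16:145 18:141 20:164 22:201 24:237 26:230 28:220 30:209 32:211 34:221
side face x 0.115 -20:129 -18:152 -16:157 -14:157 -12:156 -10:141 -8:126 -6:116 -4:107 -2:103 0:101 2:97 4:96 6:94 8:103 10:93 12:82 14:79 16:82 18
[... 171 characters left out ...]
2
side face x 0.135 -20:177 -18:133 -16:138 -14:133 -12:136 -10:128 -8:118 -6:106 -4:99 -2:95 0:95 2:105 4:116 6:65 8:133 10:199 12:223 14:230 16:232 18:229 20:227
vertical at side mid 96:227 98:229 100:229 102:216 104:228 106:232 108:199 110:153 112:121 114:102 116:100 118:99 120:98 122:97 124:97 126:99 128:101 130:102 132:100 134:97 136:94 138:87 140:76 142:163 144:223 146:233 148:231 150:228 152:228 154:230 156:232 158:231
vertical back mid 96:111 98:112 100:113 102:134 104:163 106:205 108:166 110:145 112:151 114:151 116:150 118:150 120:151 122:156 124:148 126:97 128:104 130:127 132:156 134:151 136:145 138:142 140:143 142:142 144:138 146:210 148:229 150:186 152:141 154:128 156:133 158:136
```

Above the clamp: hole marks at ±14 mm, so the foot is centred between the cheeks, vertical, and about 5 mm off the fence. I shift 2 mm toward the fence and descend.

step_arm --plan '[[[0.001,0,-0.008],[0,0,0],20],[[0.001,0,-0.015],[0,0,0],20],[[0,0,-0.015],[0,0,0],20],[[0,0,-0.015],[0,0,0],20],[[0,0,-0.012],[0,0,0],20],[[0,0,-0.008],[0,0,0],20],[[0,0,0],[0,0,0],20],[[0,0,0],[0,0,0],20]]'

```text
clock: 20.0
ee_pos: [0.599, 0.0142, 0.1668]
ee_rot: [[0.978, 0.201, 0.053], [0.201, -0.98, 0.009], [0.054, 0.002, -0.999]]
contact_force: [1.1, -0.3, -1.6]
finger_gap: 0.0183
gripper_force: 44.2
```

```bash
python3 look.py s13 | head -8
```

```text
[0.5995 0.014  0.1675] 44.17541742324829 [ 0.0645 -0.1109 -1.0132]
[[ 0.978   0.2012  0.0548]
 [ 0.201  -0.9795  0.0095]
 [ 0.0555  0.0017 -0.9985]]
back face y 0.115 -34:199 -32:210 -30:142 -28:104 -26:105 -24:121 -22:146 -20:162 -18:156 -16:156 -14:154 -12:156 -10:153 -8:154 -6:155 -4:154 -2:155 0:157 2:155 4:157 6:157 8:155 10:155 12:152 14:151 16:153 18:153 20:148 22:129 24:94 26:151 28:197 30:182 32:158 34:194
back face y 0.125 -34:134 -32:125 -30:117 -28:110 -26:109 -24:119 -22:145 -20:155 -18:141 -16:111 -14:33 -12:61 -10:104 -8:143 -6:156 -4:157 -2:154 0:153 2:154 4:152 6:152 8:149 10:135 12:108 14:42 16:57 18:89 20:142 22:131 24:110 26:103 28:123 30:124 32:149 34:227
back face y 0.135 -34:130 -32:122 -30:104 -28:89 -26:102 -24:119 -22:141 -20:161 -18:152 -16:152 -14:151 -12:142 -10:149 -8:151 -6:148 -4:147 -2:148 0:143 2:136 4:152 6:202 8:229 10:224 12:203 14:193 16:198 18:201 20:175 22:144 24:104 26:115 28:134 30:122 32:142 34:179
side face x 0.115 -20:147 -18:162 -16:162 -14:164 -12:146 -10:131 -8:121 -6:110 -4:105 -2:111 0:107 2:107 4:101 6:106 8:115 10:109 12:122 14:138 16:185 18:216 20:220
```

The foot is inside the cheeks with no contact. Lowering gently.

step_arm --plan '[[[0,0,-0.003],[0,0,0],20],[[0,0,-0.003],[0,0,0],20],[[0,0,-0.003],[0,0,0],20],[[0,0,-0.0015],[0,0,0],20],[[0,0,-0.0015],[0,0,0],20],[[0,0,0],[0,0,0],20],[[0,0,0],[0,0,0],20]]'

```text
clock: 20.63
ee_pos: [0.599, 0.0139, 0.155]
ee_rot: [[0.978, 0.201, 0.054], [0.201, -0.98, 0.01], [0.055, 0.001, -0.999]]
contact_force: [-0.3, -0.3, -1.2]
finger_gap: 0.0184
gripper_force: 44.2
```

step_arm --plan '[[[0,0,-0.001],[0,0,0],20],[[0,0,-0.001],[0,0,0],20],[[0,0,0],[0,0,0],20]]'

```text
clock: 20.88
ee_pos: [0.5989, 0.014, 0.1529]
ee_rot: [[0.978, 0.201, 0.054], [0.201, -0.98, 0.01], [0.054, 0.001, -0.999]]
contact_force: [-0.6, -0.7, -1.0]
finger_gap: 0.0182
gripper_force: 44.2
```

step_arm --plan '[[[0,0,-0.001],[0,0,0],20],[[0,0,0],[0,0,0],20],[[0,0,0],[0,0,0],20]]'

```text
clock: 21.13
ee_pos: [0.5991, 0.0139, 0.1521]
ee_rot: [[0.978, 0.201, 0.054], [0.201, -0.98, 0.01], [0.055, 0.001, -0.998]]
contact_force: [-0.3, -0.3, -1.9]
finger_gap: 0.0182
gripper_force: 44.2
```

step_arm --plan '[[[0,0,-0.001],[0,0,0],20],[[0,0,0],[0,0,0],20],[[0,0,0],[0,0,0],20]]'

```text
clock: 21.38
ee_pos: [0.5999, 0.0139, 0.1519]
ee_rot: [[0.978, 0.201, 0.056], [0.201, -0.98, 0.01], [0.057, 0.002, -0.998]]
contact_force: [-1.0, 1.1, 5.9]
finger_gap: 0.0182
gripper_force: 44.9
```

The foot is down at 5.9 N. Releasing gradually.

step_arm --plan '[[[0,0,0],[0,0,0],22.4],[[0,0,0],[0,0,0],22.8],[[0,0,0],[0,0,0],22.9],[[0,0,0],[0,0,0],22.9],[[0,0,0],[0,0,0],23.2],[[0,0,0],[0,0,0],24],[[0,0,0],[0,0,0],26],[[0,0,0],[0,0,0],30],[[0,0,0],[0,0,0],38],[[0,0,0],[0,0,0],45],[[0,0,0],[0,0,0],45],[[0,0,0],[0,0,0],45]]'

```text
clock: 22.38
ee_pos: [0.5989, 0.014, 0.151]
ee_rot: [[0.978, 0.201, 0.054], [0.201, -0.98, 0.01], [0.054, 0.001, -0.999]]
contact_force: [0.2, 0.6, 0.2]
finger_gap: 0.0387
gripper_force: 0.0
```

Run:
```python
from h import *
s=shot('scene','s14'); st=r.read_state(); print(st['ee_pos'],st['finger_gap'],st['contact_force'])
a=np.abs(s.astype(int)-cv2.imread('pics/s13.png')[:,:,::-1].astype(int)).max(2)
g=s.max(2); top=proj('scene',[.599,.014,.168]); bot=proj('scene',[.599,.014,.048]); print(top,bot)
c=int(top[0])
for k in range(int(top[1])-4,int(bot[1])+22,2): print(k,' '.join('%3d'%v for v in g[k,c-14:c+22]))
```

```text
[0.59895114 0.01394481 0.15095141] 0.03845918879069016 [ 0.47920681  0.79797462 -0.36983358]
[339.93852499 204.92014657] [334.08932528 245.20905577]
200 108  47  37 117 114  52  11  16  17   9  87 121 124 116 109 104  97 162 239 240 236 249 135   2  24  29  30  33  32  30  31  30  29  32  33  34
202  96  47  36 118 116  54  15  17  18  11 109 115 102 161 242 243 235 231 228 228 235 255 143  11  23  28  31  29  28  30  28  28  38  38  31  22
204 115  87  65 119  94  38  16  14   6   6 237 255 243 230 229 228 228 228 228 230 241 118  98 111  77  37  21  26  23   3 255 145   0   0  41 101
206 118 118 120 126  74  17   1   0 239 182 226 230 222 206 157 202 233 234 230 227 233 135 108 119  67  21  23  26  20   0 207 225 226 232 236 236
208 104  97 157 251 133   0 229 252 212 213 225 227 235 244 241 196 108  73 198 224 103  90 123 115  57  17  24  24  21  19 211 224 212 210 216 220
210 246 235 231 230 230 229 232 240 179 164 188 203 209 228 163 240 188  99 213 245 130 101 126  95  45  18  37  27  11  27 218 232 224 220 218 214
212 227 227 226 226 229 230 224 219 150 118 149 155 169 144 149
[... 3380 characters left out ...]
 224 186 146 140 148 119 107 110 110 127 134 118 102  99 104  84  97 105 103 106 106 105  75  21 210 231 226
260 197 235 230 227 224 225 221 227 222 140  86 129 140 153 120 101  86 124 133 143 113  98 101 103 103 104 105 107 104  80  24 226 245 234 230 229
262 130 133 134 131 130 125 125 127 119 108  62  79  73 104  95  87  86 146 145 132 110 101 102 104 104 105 102  81  25 228 245 234 230 229 230 229
264 133 133 137 137 139 135 129 128 115  95  55  82  91  89  89  88  88 102 105 103 100 102 103 105 103  87  29 227 245 233 230 229 229 229 228 228
266 108 141 149 146 143 140 137 100  69  48  41  82  91  88  84  97 103 102 102 103 104 103 104  88  32 221 245 234 230 230 229 229 229 230 230 229
```

Released with no contact. I raise, then go to the handle.

step_arm --plan '[[[0,0,0.004],[0,0,0],45],[[0,0,0.012],[0,0,0],45],[[0,0,0.025],[0,0,0],45],[[0,0,0.03],[0,0,0],45],[[-0.02,0.0015,0.01],[-0.0021,0.0135,-0.06],45],[[-0.028,0.0022,0],[-0.0021,0.0135,-0.075],45],[[-0.028,0.0022,0],[-0.0021,0.0135,-0.075],45],[[-0.028,0.0022,0],[-0.0021,0.0135,-0.075],45],[[-0.02,0.0015,0],[0,0,-0.075],45],[[-0.008,0.0009,0],[0,0,0],45],[[0,0,0],[0,0,0],45],[[0,0,0],[0,0,0],45]]'

```text
clock: 23.43
ee_pos: [0.4675, 0.0248, 0.2329]
ee_rot: [[0.988, -0.156, 0.001], [-0.156, -0.988, -0.004], [0.002, 0.004, -1.0]]
contact_force: [0.2, -0.2, -0.1]
finger_gap: 0.0383
gripper_force: 0.0
```

Run:
```python
from h import *
np.set_printoptions(precision=4,suppress=True)
s=shot('scene','s15'); t=shot('top','t15'); st=r.read_state(); print(st['ee_pos'],st['finger_gap'],st['contact_force'])
g=s.max(2).astype(float)
# standing part: near-side vertical highlight edge / bar edges by row
for k in range(206,246,3): print(k,g[k,324:350].astype(int))
# handle: dark px in scene near predicted top
u,v=proj('scene',[.4667,.0242,.099]).astype(int); print('handle pred',u,v, proj('scene',[.4667,.0242,.053]))
for k in range(v-6,v+24,2): print(k,u-12,g[k,u-12:u+12].astype(int))
```

```text
[0.4681 0.0244 0.2327] 0.038558845537843695 [-0.2922  0.1658 -0.4205]
206 [114 113 113 110 108 102  90 216 241 238 154 139 150 149 144 131  99 200
 232 228 219 211 205 201 203 205]
209 [ 96 157 233 239 230 226 224 221 234 151 119 129 214 236 243 244 163 236
 202 218 226 212 199 193 206 226]
212 [224 223 223 223 222 225 226 220 216 133  92  98 144 155 174 142 158  83
  38 210 230 225 225 224 228 238]
215 [225 224 224 225 220 210 214 225 237 172 132 138 138 139 130 112 103  94
 213 228 223 224 225 226 228 239]
218 [223 215 203 212 223 226 228 234 136 110 133 137 137 148 117 105 101  91
 218 231 226 225 225 229 244 155]
221 [208 220 223 222 221 223 226 236 158 124 136 138 138 137 113 108  96 218
 231 225 223 223 225 233 205 197]
224 [225 225 225 225 225 225 227 234 168 129 137 137 141 116 111 107 134 224
 231 225 224 224 223 224 225 226]
227 [219 218 218 219 222 227 236 133 109 133 138 136 146 122 109 105  85 212
 229 226 224 223 223 223 226 226]
230 [226 232 241 133  90 224 253 160 123 136 138 136 133 117 108  97 216 229
 222 221 222 223 226 224 214 200]
233 [238 142  94 134 139 137 11
[... 1468 characters left out ...]
   0  13  17  13   7 229 244 241
 246 253 149  83  87  94]
261 279 [219 197 184 191 196 190 192 219 118   6  12  18  17   9   8  53  49  81
  96  96  98  99 100 102]
263 279 [204 222 227 215 218 221 226 241 135  16  11  20  19  11  12  53  56  94
 106 108 113 106  76  51]
265 279 [218 225 226 225 215 223 241 129  69  51  11   4   4  48 106  99  97  71
  48  39  25  15 228 255]
267 279 [222 196 183 206 213 199 205 113  35  47  75  87  83  59  35  29  42 223
 255 247 238 232 228 227]
269 279 [222 222 221 222 221 220 215 223 240 125  28  32  29  21 222 244 204 210
 222 225 225 224 224 224]
271 279 [222 224 224 225 228 228 223 208 198 190 196 209 218 226 225 223 224 223
 225 225 225 225 223 222]
```

The part stands free and upright, its bar edges nearly along the plumb line in the picture. The handle is where predicted (u 291). Lowering onto it.

step_arm --plan '[[[0,0,-0.02],[0,0,0],45],[[0,0,-0.035],[0,0,0],45],[[0,0,-0.035],[0,0,0],45],[[0,0,-0.035],[0,0,0],45],[[0,0,-0.025],[0,0,0],45],[[0,0,-0.016],[0,0,0],45],[[0,0,0],[0,0,0],35],[[0,0,0],[0,0,0],28],[[0,0,0],[0,0,0],28],[[0,0,0],[0,0,0],28]]'

```text
clock: 24.37
ee_pos: [0.4684, 0.0244, 0.0672]
ee_rot: [[0.988, -0.157, 0.002], [-0.157, -0.988, -0.006], [0.003, 0.005, -1.0]]
contact_force: [0.9, 0.5, 0.5]
finger_gap: 0.024
gripper_force: 0.0
```

Run:
```python
import numpy as np
p=np.array([.5650,.0077]); R=.1
t=np.linspace(1.92,-0.04,25); a=np.radians(-78.6)-t
P=p+R*np.c_[np.cos(a),np.sin(a)]; print(P[0],P[12],P[-1]); print(np.diff(P,axis=0).round(4).tolist(), t[1]-t[0])
```

```text
[0.46612642 0.02266716] [ 0.497495  -0.0660772] [ 0.58866996 -0.08945829]
[[-0.0009, -0.0081], [-0.0002, -0.0082], [0.0004, -0.0082], [0.0011, -0.0081], [0.0018, -0.008], [0.0024, -0.0078], [0.003, -0.0076], [0.0036, -0.0073], [0.0042, -0.007], [0.0048, -0.0066], [0.0053, -0.0062], [0.0058, -0.0058], [0.0062, -0.0053], [0.0067, -0.0047], [0.007, -0.0042], [0.0073, -0.0036], [0.0076, -0.003], [0.0078, -0.0023], [0.008, -0.0017], [0.0081, -0.001], [0.0082, -0.0004], [0.0082, 0.0003], [0.0081, 0.0009], [0.008, 0.0016]] -0.08166666666666655
```

step_arm --plan '[[[-0.002,-0.009,0],[0,0,0.08],28],[[-0.0012,-0.0085,0],[0,0,0.08],28],[[0.0004,-0.0085,0],[0,0,0.082],28],[[0.0011,-0.0081,0],[0,0,0.082],28],[[0.0018,-0.008,0],[0,0,0.082],28],[[0.0024,-0.0078,0],[0,0,0.082],28],[[0.003,-0.0076,0],[0,0,0.082],28],[[0.0036,-0.0073,0],[0,0,0.082],28],[[0.0042,-0.007,0],[0,0,0.082],28],[[0.0048,-0.0066,0],[0,0,0.082],28],[[0.0053,-0.0062,0],[0,0,0.082],28],[[0.0058,-0.0058,0],[0,0,0.082],28]]'

```text
clock: 25.37
ee_pos: [0.4968, -0.0659, 0.0672]
ee_rot: [[0.677, 0.736, 0.006], [0.736, -0.677, -0.003], [0.002, 0.007, -1.0]]
contact_force: [0.0, 1.5, 0.6]
finger_gap: 0.024
gripper_force: 0.5
```

step_arm --plan '[[[0.0062,-0.0053,0],[0,0,0.082],28],[[0.0067,-0.0047,0],[0,0,0.082],28],[[0.007,-0.0042,0],[0,0,0.082],28],[[0.0073,-0.0036,0],[0,0,0.082],28],[[0.0076,-0.003,0],[0,0,0.082],28],[[0.0078,-0.0023,0],[0,0,0.082],28],[[0.008,-0.0017,0],[0,0,0.082],28],[[0,0,0],[0,0,0],28]]'

```text
clock: 26.03
ee_pos: [0.5489, -0.0912, 0.0675]
ee_rot: [[0.172, 0.985, 0.01], [0.985, -0.172, -0.001], [0.0, 0.01, -1.0]]
contact_force: [-0.0, 0.2, 0.9]
finger_gap: 0.0239
gripper_force: 0.0
```

```bash
cat > up.py <<'E'
from h import *
import sys
s=shot('scene',sys.argv[1]); g=s.max(2)
for k in range(206,246,4): print(k,g[k,326:352])
h=proj('scene',[.580,-.0895,.09]); print(h)
E
python3 up.py s16
```

```text
206 [124 121 117 111  97 236 251 245 246 229 236 245 247 251 255 255 194  93
 216 232 227 241 126  10  20  64]
210 [242 238 235 234 232 234 239 240 247 157 106 128 140 133 130 130  91  37
 222 243 254 142   4  41  54  52]
214 [236 237 237 233 224 227 235 249 164 108 118 121 117 131 119 111 102 232
 240 245 255 157   7  23  27  29]
218 [220 224 234 237 236 238 246 157  99 113 120 120 129 121 112 106 244 248
 242 255 145   1  25  29  29  31]
222 [236 234 234 235 235 238 248 167 110 119 121 119 126 122 118 103 234 246
 255 145   7  15  27  29  29  29]
226 [234 236 235 237 238 246 151  98 114 120 119 130 122 118 103 238 244 238
 245 255 154   7  25  30  28  31]
230 [245 172 187 234 242 251 170 112 118 121 120 118 119 114  97 226 237 233
 235 243 255 154  10  29  29  31]
234 [ 96  87 107 136 144 122 114 119 121 120 131 123 118 104 236 241 237 238
 244 255 151  11  23  33  30  30]
238 [147 118 101 103  91 114 121 121 121 129 120 121 121 136 145 143 142 133
  62  15  23  86 111  64  40  41]
242 [142 138 138 134 125 120 121 122 118 130 124 122 120 105 100  99 103 107
 108 109 113 101  53  39  47  46]
[365.89147361 259.67561763]
```

step_arm --plan '[[[0.0081,-0.001,0],[0,0,0.074],28],[[0.0082,-0.0004,0],[0,0,0.074],28],[[0.0082,0.0003,0],[0,0,0.074],28],[[0.006,0.0007,0],[0,0,0.074],28],[[0.005,0.0008,0],[0,0,0.074],28],[[0,0,0],[0,0,0],28]]'

```text
clock: 26.58
ee_pos: [0.5815, -0.0906, 0.0665]
ee_rot: [[-0.194, 0.981, 0.004], [0.981, 0.194, 0.001], [0.0, 0.005, -1.0]]
contact_force: [-2.3, -0.9, 2.3]
finger_gap: 0.0238
gripper_force: 1.2
```

```bash
python3 up.py s17; python3 -c "
from rig import r
s=r.read_state();print(s['ee_pos'],s['contact_force'],s['moment'])"
```

```text
206 [122 121 117 110  97 234 249 244 253 182 149 159 165 177 186 180 121  92
 223 233 221 217 219 219 221 221]
210 [241 236 233 233 231 233 239 244 151 100 111 125 137 127 115 130  95  35
 220 237 233 230 222 216 178 242]
214 [234 235 236 232 223 225 233 248 165 107 118 120 116 124 118 109  99 228
 237 234 235 235 237 244 147 162]
218 [218 223 232 235 236 237 248 154 101 115 120 118 127 118 117 107 241 246
 237 235 235 240 254 169 134 139]
222 [235 233 233 233 233 235 246 167 109 118 119 117 116 119 117 102 233 241
 236 233 233 235 241 196 204 178]
226 [233 234 235 235 237 247 156 103 116 119 115 128 122 118 103 236 242 236
 235 234 234 235 235 232 232 227]
230 [246 172 187 236 244 251 163 107 118 118 128 121 119 113 103 226 236 232
 232 232 235 233 225 217 225 234]
234 [ 89  94 115 146 152 131 117 116 121 117 126 124 117 103 233 240 236 235
 234 233 231 231 234 234 227 209]
238 [145 116  98  99  91 110 119 120 117 128 123 121 121 135 144 142 136 128
 111 237 250 240 228 220 229 234]
242 [138 135 136 135 125 118 120 120 117 125 122 122 118 104  99  98  98  96
 114 144 150 146 143 137 135 132]
[365.89147361 259.67561763]
[ 0.58149802 -0.09061775  0.06644819] [-2.80994156 -1.01915362  1.72416045] [-0.14955022  0.52605916 -0.00445962]
```

step_arm --plan '[[[0.003,0.0006,0],[0,0,0],28],[[0.002,0.0004,0],[0,0,0],28],[[0,0,0],[0,0,0],28]]'

```text
clock: 26.88
ee_pos: [0.5864, -0.0902, 0.0663]
ee_rot: [[-0.192, 0.981, 0.005], [0.981, 0.192, 0.001], [-0.0, 0.005, -1.0]]
contact_force: [-3.4, -2.5, 1.6]
finger_gap: 0.0239
gripper_force: 2.0
```

step_arm --plan '[[[0.003,0.0006,0],[0,0,0],28],[[0,0,0],[0,0,0],28]]'

```text
clock: 27.05
ee_pos: [0.589, -0.0897, 0.0661]
ee_rot: [[-0.192, 0.981, 0.004], [0.981, 0.192, 0.001], [-0.0, 0.004, -1.0]]
contact_force: [-4.6, -2.7, 4.2]
finger_gap: 0.024
gripper_force: 2.7
```

step_arm --plan '[[[0.002,0.0004,0],[0,0,0],28],[[0,0,0],[0,0,0],28]]'

```text
clock: 27.22
ee_pos: [0.5891, -0.0897, 0.0659]
ee_rot: [[-0.192, 0.981, -0.0], [0.981, 0.192, 0.001], [0.001, -0.0, -1.0]]
contact_force: [-9.4, -3.2, 6.7]
finger_gap: 0.024
gripper_force: 4.7
```

step_arm --plan '[[[0.002,0.0004,0],[0,0,0],28],[[0,0,0],[0,0,0],28]]'

```text
clock: 27.38
ee_pos: [0.5891, -0.0897, 0.0657]
ee_rot: [[-0.191, 0.982, -0.004], [0.982, 0.191, 0.001], [0.002, -0.004, -1.0]]
contact_force: [-12.5, -4.6, 9.7]
finger_gap: 0.024
gripper_force: 6.7
```

Run:
```python
from rig import r
import numpy as np
np.set_printoptions(precision=4,suppress=True)
s=r.read_state();print(s['ee_pos'],s['contact_force'],s['gripper_force'])
```

```text
[ 0.5891 -0.0897  0.0657] [-12.4549  -4.5668   9.7372] 6.690128892660141
```

It stalls at the stop, so the lever is fully closed. I back off to centre, open and raise.

step_arm --plan '[[[-0.004,-0.0008,0],[0,0,0],40],[[-0.003,-0.0006,0],[0,0,0],48],[[-0.002,-0.0004,0],[0,0,0],50],[[0,0,0],[0,0,0],50],[[0,0,0.02],[0,0,0],50],[[0,0,0.03],[0,0,0],50],[[0,0,0.035],[0,0,0],50],[[0,0,0.035],[0,0,0],50],[[0,0,0.03],[0,0,0],50],[[-0.005,-0.01,0.02],[0,0,0],50],[[0,0,0],[0,0,0],50],[[0,0,0],[0,0,0],50]]'

```text
clock: 28.38
ee_pos: [0.5812, -0.1001, 0.2375]
ee_rot: [[-0.194, 0.981, 0.01], [0.981, 0.194, 0.002], [-0.0, 0.01, -1.0]]
contact_force: [-0.6, -0.2, 0.1]
finger_gap: 0.0426
gripper_force: 0.0
```

```bash
python3 up.py s18
python3 - <<'E'
from h import *
np.set_printoptions(precision=4,suppress=True)
s=cv2.imread('pics/s18.png').astype(int); a=cv2.imread('pics/scene0.png').astype(int); print(r.read_state()['ee_pos'],r.read_state()['contact_force'])
g,g0=s.max(2),a.max(2)
# handle dark columns now vs. start (closed)
for k in(258,262,266,270): print(k,g0[k,355:375],g[k,355:375])
# bystanders
for n,P,w in(('ring',(.4097,.1018,.01),9),('collet',(.5026,.1348,.015),7)):
    u,v=proj('scene',P).astype(int); d=np.abs(g-g0)[v-w:v+w,u-w:u+w]; print(n,np.median(d),np.percentile(d,95))
d=np.abs(g-g0)[210:250,153:200]; print('wrench',np.median(d),np.percentile(d,95))
E
```

```text
206 [117 114 112 105  92 221 243 237 246 171 140 151 157 167 175 172 116  87
 212 226 212 205 208 210 211 211]
210 [233 228 227 226 224 227 231 237 142  94 104 120 130 122 108 124  86  32
 209 232 226 223 215 203 169 236]
214 [228 228 230 225 216 218 226 240 156 101 111 114 110 119 111 106  94 216
 231 227 228 228 229 236 138 155]
218 [207 216 225 229 229 230 241 146  93 108 114 111 122 111 111 100 230 239
 230 229 229 232 246 159 128 133]
222 [228 226 226 226 227 229 240 156 102 112 113 111 110 114 111  96 222 234
 229 225 226 228 235 185 194 170]
226 [226 227 228 228 229 241 149  97 111 113 110 121 117 110  98 225 236 229
 228 228 228 228 228 225 226 221]
230 [237 160 175 226 234 244 154 101 112 113 114 111 112 107 100 214 228 225
 225 226 228 227 219 207 218 227]
234 [116 111 105 128 138 122 111 113 114 110 120 116 112  99 222 233 228 229
 228 226 224 224 227 227 221 197]
238 [136 109  95  94  87 106 113 114 111 122 117 114 115 128 137 133 128 123
 106 225 244 234 221 210 222 228]
242 [129 129 129 128 117 111 114 114 111 119 116 114 113  97  94  94  94  91
 108 137 142 140 135 130 129 123]
[365.89147361 259.67561763]
[ 0.5804 -0.0993  0.2359] [0.7985 0.4954 0.3486]
258 [ 98  71  18 196 221 217 220 227 251 136  11  32  34  25   0 204 226 221
 221 222] [ 66  50  15 209 230 224 225 227 236 255 146   0  12  25  22   0 233 243
 231 229]
262 [237 227 222 221 221 221 226 244 129   0  15  17  17   8   4 214 229 220
 218 220] [251 235 230 227 228 228 229 236 255 147   0  16  19  21   3   0 217 233
 226 226]
266 [ 82  74 217 241 233 228 244 129   0  12  21  17  11   7 217 231 223 221
 220 220] [ 88  83  76  83  70 227 246 255 138   0  14  21  17   5   0 222 236 229
 227 227]
270 [ 84 104 106  91  82  85  39   3  15  15  12   5   0 217 230 220 219 217
 215 212] [ 41  49  39  87  97  98  99  55  16  18  18  18   9   5 227 236 227 224
 223 221]
ring 26.5 82.84999999999997
collet 8.0 30.25
wrench 8.0 13.0
```

```bash
python3 -c "
from rig import r
print(r.close_job())"
```

```text
the job is handed in; nothing more can be done
None
```

The rocker arm stands upright in the clamp with the lever fully closed on its foot, but it slipped out during the first swing. It fell to the bench from about 23 cm with its foot on the T-handle wrench (before/after pictures show the wrench unmoved), so I picked it up again and redid the lift, swing and placing before handing in at about 28 s.

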